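# Tamp the ceramic pellets level in the packing bin

## Task

Two ceramic pellets are riding up on the others, one at each end of the small steel packing bin. Take the tamper from its rubber mat by the handle and press with its flat plate at both ends until all eight pellets lie in one level layer, finishing with a firm press of about 15 N held for half a second, and never loading the bin with more than 25 N. Then stand the tamper upright on its mat again and let go; touch the pellets only with the tamper, keep every pellet in the bin and leave the other things on the bench where they are.

Things in the scene. Friction and masses are not known exactly. Their poses are not given: they have to be found in the camera images.
- bin: open steel bin screwed to the bench, inside 140 x 76 mm, walls 4 mm thick, rim 56 mm above the bench, floor 5 mm thick. Origin: centre of its underside on the bench; x along its long side, y along its short side, z up. It carries the eight pellets. A raised rib on the outside of its long sides, 35 mm up, is only decoration.
- bin_floor: the 5 mm floor plate of the bin, fixed and rigid; same origin and axes as the bin. It feels the press of the tamper (plus about 2.4 N, the pellets' weight).
- tamper: hand tamper: flat square steel plate 60 x 60 x 10 mm below, square wooden handle 28 x 28 mm reaching from 24 to 116 mm above the underside of the plate, its sides parallel to the plate's sides; 0.35 kg. Origin: centre of the plate's underside; z up along the handle, x and y along the plate's sides (all four sides are alike). It starts standing upright on the mat.
- mat: flat black rubber mat 120 x 120 x 6 mm fixed on the bench, where the tamper stands. Origin: centre of its underside; its top is 6 mm above the bench.
- timer: loose bench timer 62 x 62 x 15 mm, bystander; origin under its centre
- marker: loose marker pen 135 mm long lying on the bench, bystander; origin under its centre
- pellet_1: plain white ceramic pellet, a chunky ball 23 mm across with a short flat collar (13 mm across) at both ends, 23 to 24 mm tall, 30 g, one of eight alike. Origin: its middle, about 17 mm above the bin's underside when it lies on the floor.
- pellet_2: plain white ceramic pellet, a chunky ball 23 mm across with a short flat collar (13 mm across) at both ends, 23 to 24 mm tall, 30 g, one of eight alike. Origin: its middle, about 17 mm above the bin's underside when it lies on the floor.
- pellet_3: plain white ceramic pellet, a chunky ball 23 mm across with a short flat collar (13 mm across) at both ends, 23 to 24 mm tall, 30 g, one of eight alike. Origin: its middle, about 17 mm above the bin's underside when it lies on the floor.
- pellet_4: plain white ceramic pellet, a chunky ball 23 mm across with a short flat collar (13 mm across) at both ends, 23 to 24 mm tall, 30 g, one of eight alike. Origin: its middle, about 17 mm above the bin's underside when it lies on the floor.
- pellet_5: plain white ceramic pellet, a chunky ball 23 mm across with a short flat collar (13 mm across) at both ends, 23 to 24 mm tall, 30 g, one of eight alike. Origin: its middle, about 17 mm above the bin's underside when it lies on the floor.
- pellet_6: plain white ceramic pellet, a chunky ball 23 mm across with a short flat collar (13 mm across) at both ends, 23 to 24 mm tall, 30 g, one of eight alike. Origin: its middle, about 17 mm above the bin's underside when it lies on the floor.
- pellet_7: plain white ceramic pellet, a chunky ball 23 mm across with a short flat collar (13 mm across) at both ends, 23 to 24 mm tall, 30 g, one of eight alike. Origin: its middle, about 17 mm above the bin's underside when it lies on the floor. Starts riding on three others at one end of the bin, about 42 mm from the bin's centre along the long side, its middle 29 to 36 mm above the bin's underside.
- pellet_8: plain white ceramic pellet, a chunky ball 23 mm across with a short flat collar (13 mm across) at both ends, 23 to 24 mm tall, 30 g, one of eight alike. Origin: its middle, about 17 mm above the bin's underside when it lies on the floor. Starts riding on three others at one end of the bin, about 42 mm from the bin's centre along the long side, its middle 29 to 36 mm above the bin's underside.

How it is judged:
By the outcome, as a careful person would: the job done as asked, in the order asked, and still so for the second after the job is handed in, with the robot touching nothing.
It also fails if it takes over 72 s, if anything falls off the work surface, if the arm or the gripper's body presses on something with over 40 N, if the wrist force passes 120 N, or if a joint passes its speed limit or range.

## Robot

A 7-joint arm with a two-finger parallel gripper is mounted at the origin on a cart in front of the work surface, level with it; the furniture and walls round the work are solid. World frame = base frame: x ahead of the robot, y to its left, z up, the work surface at z = 0. Lengths are in m, angles in rad, forces in N, time in s.
With the tool pointing down it reaches from about 0.425 to 0.875 m from the base axis. Payload 4.7 kg.
Tool frame: the origin (TCP) lies on the centre line of the jaws, within the pads' length; the fingertips stand 8 mm ahead of it and the grasp point (between the pads) lies 11 mm behind it; z points along the fingers, y is the direction in which the jaws open and shut (so a half turn about z gives the same grasp; the last joint's range is limited). The gripper opens to 87 mm and grips with 3 to 60 N. Pads are 19 mm wide; open, the fingers measure 117 mm over their backs; the gripper's body (75 mm by 190 mm) begins 51 mm behind the grasp point.
Start: joints at [1.194, 0.321, -0.07, 1.45, 0.023, 1.371, -0.057], TCP at [0.248, -0.601, 0.203] pointing down, gripper open.
Joint ranges: [-2.86, 2.86], [-0.3, 2.09], [-1.38, 1.24], [0.06, 2.45], [-1.56, 4.7], [0.09, 2.05], [-2.69, 2.69]. Speed limits (rad/s): [2.57, 2.57, 3.14, 3.14, 3.14, 3.14, 3.14].

## Interface

Orientations are given as a rotation vector (axis times angle).
In Python, from bench import status, optics, order gives the robot as it stands.
- The arm moves only by the tool step_arm, never from a script. Its argument "rows" is a list of rows, each a list of 3 entries, a list of its own where there are three numbers: the turn, a rotation vector about the tool's x, y, z in degrees, then the shift along the tool's x, y, z in mm, then the finger opening in mm, from 0 to 87. A call has 1 to 12 rows; each row shifts and turns the pose as measured when the row begins, along the tool's axes as they then stand; what a row does not reach is not made up. A row lasts 1/12 s, in which the tool goes at most 41.7 mm and 7.16 degrees, less where a joint would pass 70% of its speed; a pose out of reach is approached as far as the arm can. A call is refused whole if a number of a shift passes 41.7 or a number of a turn 7.16, either way. A call with a gripper value outside its range is refused whole. The fingers move at their own pace and stop on an object; "grip_force" is the grip in N (left out, the last holds). Time passes only in rows, so rows that do not move let the fingers close. It gives the time, the measured TCP pose, the force and the opening at its end, in the units of the state.
- status.get_state(): the state, without advancing time (a new reading comes with each control period).
- optics.get_image(name): name is "scene" or "top" or "wrist"; returns a dict with "frame" (384x512x3 uint8, red, green, blue), "range_z" (384x512 float32, m along the optical axis (not along the pixel's ray), 0 where there is no reading), "K" (3x3 intrinsics, pixels), "R" (3x3) and "t" (3): a world point X has camera coordinates R X + t. Camera axes: x right, y down, z forward; pixel columns grow to the right and rows downward; lengths in m; the calibration is good to about 2 mm. A picture is of the moment at which its call begins.
- order.close_job(): hands the job in, once; it reports no verdict.
The state is a dict: "time": time; "joint_positions": joint angles; "qd": joint speeds; "joint_torque": joint torques, N m; "position": TCP position; "tool_rot": TCP orientation; "ft_force": force on the tool from outside, world axes, zero at the start; "torque": the same for the moment, N m; "grip_width": opening from 0.0 (shut) to 1.0 (fully open).
Only numpy, scipy, OpenCV 4.12 (cv2) and the standard library are available. Lean on these libraries where they do the work, as an engineer would, in place of code of your own. Each camera call takes 0.05 s, during which the arm holds its last target.

## Working session

There is one attempt and no reset: what is moved stays moved. The work goes in short steps, Python scripts to look and compute and a tool call to move; the robot and the scene stay as the last step left them, time stands still between calls to the robot, and variables do not carry over. Pictures are saved under pics/ and viewed, and the job is handed in when it is done.

Besides the shell and the picture viewer there is one more tool, called as name(argument=value, ...) on one line, values as JSON. step_arm: Moves the arm, as the interface text tells. Its arguments: {"type":"object","properties":{"rows":{"type":"array"},"grip_force":{"type":"number"}},"required":["rows"]}

```bash
ls; mkdir -p pics; python3 - <<'E'
from bench import status, optics
import cv2, numpy as np
print(status.get_state())
for n in ("scene","top","wrist"):
    d=optics.get_image(n)
    cv2.imwrite(f"pics/{n}0.png",d["frame"][:,:,::-1])
    np.savez(f"pics/{n}0.npz",**d)
    print(n,d["K"].tolist(),d["R"].round(3).tolist(),d["t"].round(3).tolist())
E
```

```text
pics
{'time': 0.0, 'joint_positions': array([ 1.19410681,  0.3217761 , -0.07008802,  1.45168822,  0.02261553,
        1.37078969, -0.05691295]), 'qd': array([ 5.24020160e-04, -9.19101924e-05,  1.49155466e-03,  1.94265077e-04,
       -4.25581685e-04,  1.86764205e-04, -1.22602247e-03]), 'joint_torque': array([ 3.74180272e-04, -4.91288638e+01, -4.03594449e-01, -3.12524521e+01,
       -6.39846898e-02,  4.37054154e-02,  1.48402469e-04]), 'position': array([ 0.24731947, -0.60046868,  0.20218539]), 'tool_rot': array([-3.08002540e+00, -6.09637229e-01,  7.45271492e-04]), 'ft_force': array([-0.77727477,  0.52976642, -0.0764336 ]), 'torque': array([0.03877304, 0.02034811, 0.0068867 ]), 'grip_width': 1.0014105957012098}
scene [[382.6760519211839, 0.0, 254.4210103504736], [0.0, 382.6760519211839, 191.82167553054182], [0.0, 0.0, 1.0]] [[-0.623, -0.782, -0.018], [-0.451, 0.377, -0.809], [0.64, -0.496, -0.587]] [0.481, 0.224, 0.62]
top [[429.3311787967376, 0.0, 248.29313686538566], [0.0, 429.3311787967376, 186.8221669175158], [0.0, 0.0, 1.0]] [[-0.062, -0.998, 0.005], [-0.978, 0.06, -0.202], [0.201, -0.018, -0.979]] [0.211, 0.547, 0.89]
wrist [[272.30185473211196, 0.0, 253.75321703269913], [0.0, 272.30185473211196, 195.3158285086002], [0.0, 0.0, 1.0]] [[0.381, -0.925, -0.002], [-0.883, -0.365, 0.295], [-0.273, -0.11, -0.956]] [-0.65, -0.035, 0.392]
```

View pics/scene0.png

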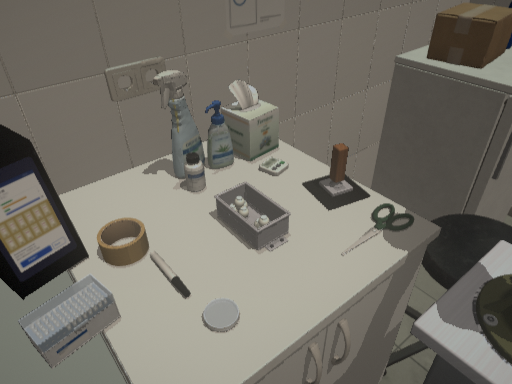

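View pics/top0.png

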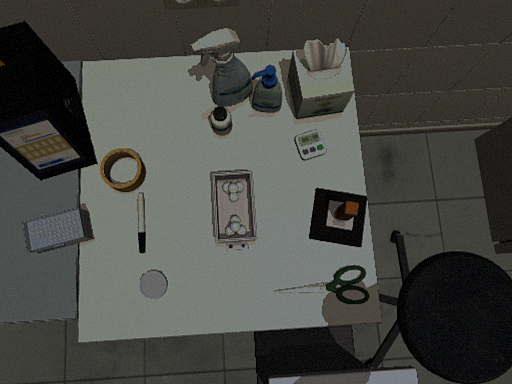

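View pics/wrist0.png

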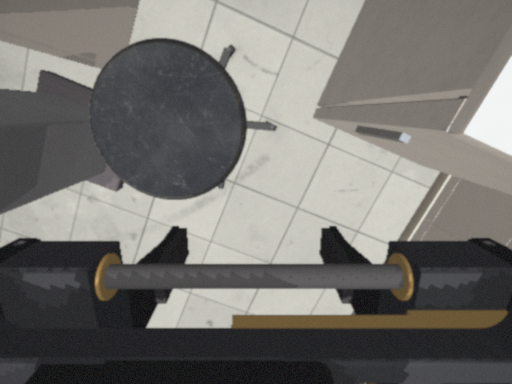

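The scene and top views show the bin (top ≈(234,207)) with two pellet clusters, and the tamper on its black mat (≈(340,215)). The arm is out of view. Next I measure the bin rim, mat and handle.

```bash
cat > h.py <<'E'
import numpy as np, cv2
def load(n): return dict(np.load(f"pics/{n}.npz"))
def ray(d,uv,z):
    uv=np.atleast_2d(np.asarray(uv,float)); K,R,t=d["K"],d["R"],d["t"]
    c=-R.T@t
    v=(R.T@np.linalg.inv(K)@np.c_[uv,np.ones(len(uv))].T).T
    return c+v*((z-c[2])/v[:,2])[:,None]
def cloud(d):
    h,w=d["range_z"].shape; u,v=np.meshgrid(np.arange(w),np.arange(h)); z=d["range_z"]
    p=np.linalg.inv(d["K"])@np.stack([u*z,v*z,z]).reshape(3,-1).astype(float)
    X=(d["R"].T@(p-d["t"][:,None])).T.reshape(h,w,3); X[z==0]=np.nan
    return X
def proj(d,X):
    c=d["R"]@np.asarray(X,float)+d["t"]; p=d["K"]@c; return p[:2]/p[2]
E
python3 - <<'E'
from h import *
d=load("top0"); f=d["frame"][:,:,::-1]
for nm,(x0,y0,x1,y1) in dict(bin=(200,160,270,260),mat=(300,180,380,255)).items():
    c=cv2.resize(f[y0:y1,x0:x1],None,fx=7,fy=7,interpolation=cv2.INTER_CUBIC)
    c=cv2.convertScaleAbs(c,alpha=1.4)
    print(nm,c.shape); 
    if c.shape[0]>600: c=cv2.resize(c,None,fx=.8,fy=.8)
    cv2.imwrite(f"pics/{nm}z.png",c)
d2=load("top0");X=cloud(d2)
# heights
for (u,v) in [(234,190),(234,222),(351,209),(320,235),(333,220),(214,200),(255,200),(235,207)]:
    print((u,v),X[v,u].round(4))
d=load("scene0");X=cloud(d)
print("scene handle top",X[148,340], "mat",X[195,320])
E
```

```text
bin (700, 490, 3)
mat (525, 560, 3)
(234, 190) [0.5559 0.2086 0.0459]
(234, 222) [0.4846 0.2126 0.0463]
(351, 209) [ 0.4872 -0.0267  0.1217]
(320, 235) [0.448  0.0205 0.0063]
(333, 220) [ 0.4793 -0.0107  0.0145]
(214, 200) [0.5339 0.2532 0.058 ]
(255, 200) [0.5383 0.1622 0.0011]
(235, 207) [0.5244 0.2092 0.0033]
scene handle top [ 0.48105347 -0.0179783   0.12328858] mat [0.48800794 0.02573663 0.00815129]
```

```bash
python3 - <<'E'
from h import *
d=load("top0"); f=d["frame"][:,:,::-1]; X=cloud(d); Z=X[:,:,2]
# bin rim by height
m=((Z>0.046)&(Z<0.066)).astype(np.uint8); m[:, :195]=0; m[:,275:]=0; m[:155]=0; m[265:]=0
ys,xs=np.nonzero(m); P=X[m>0][:,:2]
r=cv2.minAreaRect(P.astype(np.float32)*1000); print("rim cloud rect",r)
g=cv2.cvtColor(f,cv2.COLOR_BGR2HSV)
mk=(g[:,:,2]<60).astype(np.uint8); mk[:, :300]=0; mk[:,380:]=0; mk[:180]=0; mk[252:]=0
cs,_=cv2.findContours(mk,0,1); c=max(cs,key=cv2.contourArea); print(cv2.contourArea(c))
w=ray(d,c[:,0,:],0.006)[:,:2]*1000
print("mat",cv2.minAreaRect(w.astype(np.float32)), cv2.boxPoints(cv2.minAreaRect(c)))
br=((g[:,:,0]<20)&(g[:,:,1]>110)).astype(np.uint8); br[:, :300]=0; br[:,380:]=0; br[:180]=0; br[255:]=0
cs,_=cv2.findContours(br,0,1); c=max(cs,key=cv2.contourArea)
print("handle px",cv2.minAreaRect(c))
mh=(Z>0.11)&(Z<0.135); mh[:, :300]=0; mh[:,380:]=0; mh[:180]=0; mh[255:]=0
P=X[mh]; print("handle top",len(P),P.mean(0)*1000,cv2.minAreaRect((P[:,:2]*1000).astype(np.float32)))
mh=(Z>0.011)&(Z<0.022); mh[:, :300]=0; mh[:,375:]=0; mh[:185]=0; mh[245:]=0
P=X[mh]; print("plate",len(P),P.mean(0)*1000,cv2.minAreaRect((P[:,:2]*1000).astype(np.float32)))
E
```

```text
rim cloud rect ((520.6740112304688, 210.62791442871094), (154.46487426757812, 89.84908294677734), 0.31990671157836914)
2598.5
mat ((486.9626159667969, -24.88634490966797), (121.58554077148438, 118.59306335449219), 76.9821548461914) [[307.84003 239.12003]
 [315.2     187.6    ]
 [368.12    195.16   ]
 [360.76    246.68002]]
handle px ((347.02764892578125, 209.83103942871094), (18.43609619140625, 23.16969108581543), 85.2363510131836)
handle top 201 [490.00414356 -26.81980304 121.43548362] ((490.7012939453125, -27.982458114624023), (27.8458251953125, 27.746517181396484), 77.80632019042969)
plate 434 [485.97628345 -20.12276719  16.61409087] ((481.9213562011719, -22.857276916503906), (98.7115707397461, 99.26264953613281), 76.95530700683594)
```

View pics/binz.png

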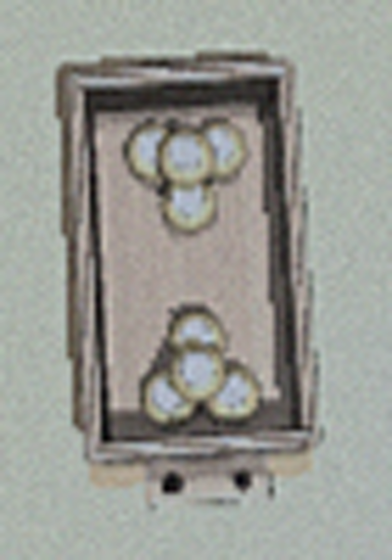

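View pics/matz.png

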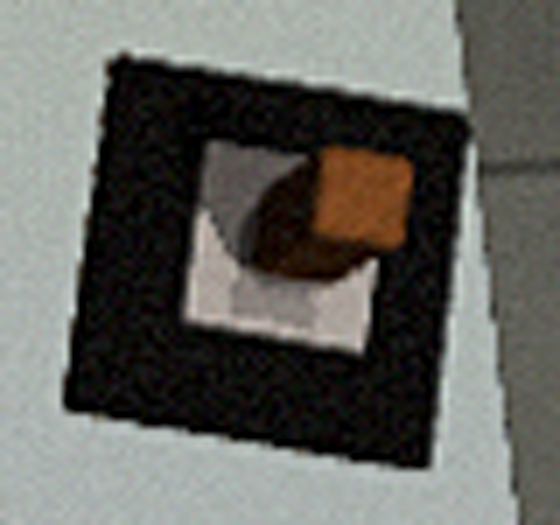

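Handle top is at ≈(0.490,−0.027,0.122), which agrees with the 6+116 mm height. The bin and tamper yaws need refining, and so do the pellet positions.

```bash
python3 - <<'E'
from h import *
d=load("top0"); X=cloud(d); Z=X[:,:,2]; ds=load("scene0"); Xs=cloud(ds)
# plate corners by hand from crop
pc=np.array([(205,140),(182,322),(363,354)])/7+[300,180]-0.43
w=ray(d,pc,.016)*1000; print("plate corners",w.round(1), "centre",(w[0]+w[2])[:2]/2, "yaw", np.degrees(np.arctan2(*(w[0]-w[1])[1::-1])), np.linalg.norm(w[0]-w[1]),np.linalg.norm(w[2]-w[1]))
# handle from scene cloud & handle top
for nm,dd,XX in(("top",d,X),("scene",ds,Xs)):
    m=(XX[...,2]>.118)&(XX[...,2]<.13)&(abs(XX[...,0]-.49)<.05)&(abs(XX[...,1]+.027)<.05)
    P=XX[m]*1000
    r=cv2.minAreaRect(P[:,:2].astype(np.float32)); print(nm,"handle top",len(P),r,P[:,2].mean())
# bin sides : points with z 0.04-.058 on outer
for nm,XX in (("top",X),("scene",Xs)):
    m=(XX[...,2]>.05)&(XX[...,2]<.062)&(abs(XX[...,0]-.52)<.1)&(abs(XX[...,1]-.21)<.07)
    P=XX[m]*1000
    L=P[(abs(P[:,0]-520)<60)]
    for s in(1,-1):
        q=L[(L[:,1]-210)*s>30]; vx,vy,x0,y0=cv2.fitLine(q[:,:2].astype(np.float32),cv2.DIST_HUBER,0,.01,.01).ravel()
        print(nm,"long",s,len(q),"yaw",np.degrees(np.arctan(vy/vx)),"y at x=520",y0+(520-x0)*vy/vx)
    S=P[abs(P[:,1]-210)<28]
    for s in(1,-1):
        q=S[(S[:,0]-520)*s>60]; 
        vx,vy,x0,y0=cv2.fitLine(q[:,:2].astype(np.float32),cv2.DIST_HUBER,0,.01,.01).ravel()
        print(nm,"short",s,len(q),"yaw",np.degrees(np.arctan(vy/vx)),"x at y=210",x0+(210-y0)*vx/vy)
# tall things near the bin
for a,b in((.6,.9),):
    m=(X[...,0]>.6)&(X[...,0]<.7)&(X[...,1]>-.1)&(X[...,1]<.4); print("max z x .6-.7",np.nanmax(X[m][:,2]))
    m=(X[...,0]>.7)&(X[...,0]<.8)&(X[...,1]>-.1)&(X[...,1]<.4); print("max z x .7-.8",np.nanmax(X[m][:,2]))
# pellets top px
for p in [(185,158),(150,150),(222,150),(188,203),(196,370),(167,396),(233,395),(196,335)]:
    u,v=np.array(p)/5.6+[200,160]-.4
    print(p,ray(d,(u,v),.029).round(4)[0][:2],X[int(round(v)),int(round(u))].round(4))
E
```

```text
plate corners [[526.4  -5.7  16. ]
 [467.6   7.6  16. ]
 [453.8 -49.5  16. ]] centre [490.08373842 -27.58270453] yaw -12.785202344282121 60.26496985028482 58.767529878489604
top handle top 184 ((490.6666259765625, -28.212024688720703), (27.36125946044922, 27.801372528076172), 77.1921615600586) 122.18821181816539
scene handle top 96 ((487.4976501464844, -27.242515563964844), (30.233848571777344, 28.20831298828125), 82.38996887207031) 121.77710792760702
top long 1 175 yaw -0.073716946 y at x=520 251.96101
top long -1 177 yaw 0.24789472 y at x=520 169.38654
top short 1 89 yaw -89.420555 x at y=210 593.0231
top short -1 87 yaw -89.63391 x at y=210 447.08923
scene long 1 143 yaw 0.012455438 y at x=520 253.49791
scene long -1 179 yaw 0.1620271 y at x=520 171.9797
scene short 1 88 yaw -89.988205 x at y=210 589.07574
scene short -1 84 yaw -89.16489 x at y=210 443.4298
max z x .6-.7 0.06606195548355659
max z x .7-.8 0.27845015462121686
(185, 158) [0.5645 0.2117] [0.5601 0.2106 0.0478]
(150, 150) [0.5686 0.2256] [0.5699 0.2265 0.0275]
(222, 150) [0.5668 0.1966] [0.5681 0.1971 0.0274]
(188, 203) [0.5459 0.2115] [0.545  0.2119 0.0321]
(196, 370) [0.4785 0.2121] [0.4758 0.2109 0.046 ]
(167, 396) [0.4689 0.2241] [0.4698 0.225  0.0274]
(233, 395) [0.4677 0.198 ] [0.4682 0.1984 0.0276]
(196, 335) [0.4924 0.2113] [0.4932 0.2103 0.0303]
```

Both views agree within 2–3 mm: tamper ≈(0.489,−0.028) with yaw ≈−12.8°, bin ≈(0.5185,0.2115) with yaw ≈0. Next I plan the approach above the tamper.

```bash
cat > plan.py <<'E'
import numpy as np
from scipy.spatial.transform import Rotation as Ro
from bench import status
def yaw(R): return np.degrees(np.arctan2(R[1,0],R[0,0]))
def show():
    s=status.get_state(); R=Ro.from_rotvec(s["tool_rot"]).as_matrix()
    print("t %.2f"%s["time"],"p",(s["position"]*1000).round(1),"yaw %.2f"%yaw(R),"zax",R[:,2].round(4),"F",s["ft_force"].round(2),"M",s["torque"].round(3),"w %.1f"%(s["grip_width"]*87),"q",s["joint_positions"].round(2))
    return s
def plan(p,yw,n):
    """rows (turn,shift) from the present pose to TCP p mm, yaw deg, tool down, in n rows"""
    s=show(); R=Ro.from_rotvec(s["tool_rot"]); P=s["position"]*1000
    c,sn=np.cos(np.radians(yw)),np.sin(np.radians(yw))
    T=Ro.from_matrix(np.array([[c,sn,0],[sn,-c,0],[0,0,-1]]))
    rv=(R.inv()*T).as_rotvec()/n; D=(np.array(p)-P)/n
    for i in range(n):
        Ri=R*Ro.from_rotvec(rv*i)
        print(np.degrees(rv).round(2).tolist(),Ri.inv().apply(D).round(1).tolist())
E
python3 -c "
from plan import *
plan([489,-28,260],77.2,24)"
```

```text
t 0.15 p [ 247.4 -600.6  202.4] yaw 22.39 zax [-6.0e-04  1.3e-03 -1.0e+00] F [-0.6   0.16 -0.07] M [-0.018 -0.032  0.004] w 86.9 q [ 1.19  0.32 -0.07  1.45  0.02  1.37 -0.06]
[-0.0, -0.0, -2.28] [18.4, -18.2, -2.4]
[-0.0, -0.0, -2.28] [19.1, -17.5, -2.4]
[-0.0, -0.0, -2.28] [19.8, -16.7, -2.4]
[-0.0, -0.0, -2.28] [20.4, -15.9, -2.4]
[-0.0, -0.0, -2.28] [21.1, -15.1, -2.4]
[-0.0, -0.0, -2.28] [21.6, -14.2, -2.4]
[-0.0, -0.0, -2.28] [22.2, -13.4, -2.4]
[-0.0, -0.0, -2.28] [22.7, -12.5, -2.4]
[-0.0, -0.0, -2.28] [23.2, -11.5, -2.4]
[-0.0, -0.0, -2.28] [23.6, -10.6, -2.4]
[-0.0, -0.0, -2.28] [24.0, -9.7, -2.4]
[-0.0, -0.0, -2.28] [24.4, -8.7, -2.4]
[-0.0, -0.0, -2.28] [24.7, -7.7, -2.4]
[-0.0, -0.0, -2.28] [25.0, -6.7, -2.4]
[-0.0, -0.0, -2.28] [25.3, -5.7, -2.4]
[-0.0, -0.0, -2.28] [25.5, -4.7, -2.4]
[-0.0, -0.0, -2.28] [25.6, -3.7, -2.4]
[-0.0, -0.0, -2.28] [25.8, -2.7, -2.4]
[-0.0, -0.0, -2.28] [25.8, -1.6, -2.4]
[-0.0, -0.0, -2.28] [25.9, -0.6, -2.4]
[-0.0, -0.0, -2.28] [25.9, 0.4, -2.4]
[-0.0, -0.0, -2.28] [25.9, 1.5, -2.4]
[-0.0, -0.0, -2.28] [25.8, 2.5, -2.4]
[-0.0, -0.0, -2.28] [25.7, 3.5, -2.4]
```

step_arm(rows=[[[0,0,0],[0,0,-20],87],[[0,0,0],[0,0,-20],87],[[0,0,-2.3],[18,-18,-5],87],[[0,0,-2.3],[19,-17.5,-5],87],[[0,0,-2.3],[20,-16.5,-4],87],[[0,0,-2.3],[20.5,-16,0],87],[[0,0,-2.3],[21,-15,0],87],[[0,0,-2.3],[21.5,-14,0],87],[[0,0,-2.3],[22,-13.5,0],87],[[0,0,-2.3],[22.5,-12.5,0],87],[[0,0,-2.3],[23,-11.5,0],87],[[0,0,-2.3],[23.5,-10.5,0],87]], grip_force=60)

```text
time: 1.15
position: [0.3434, -0.356, 0.2529]
tool_rot: [-2.885, -1.217, 0.008]
ft_force: [0.3, -0.7, 0.1]
grip_width: 1.002
```

```bash
python3 -c "
from plan import *
plan([489,-28,260],77.2,12)"
```

```text
t 1.15 p [ 343.4 -356.   252.9] yaw 45.73 zax [-0.0084  0.0075 -0.9999] F [ 0.33 -0.66  0.09] M [ 0.001 -0.156 -0.006] w 87.2 q [ 1.01 -0.01 -0.26  1.73 -0.    1.43 -0.02]
[-0.05, -0.01, -2.62] [28.0, -10.4, -0.5]
[-0.05, -0.01, -2.62] [28.5, -9.1, -0.5]
[-0.05, -0.01, -2.62] [28.9, -7.8, -0.5]
[-0.05, -0.01, -2.62] [29.2, -6.5, -0.5]
[-0.05, -0.01, -2.62] [29.5, -5.1, -0.5]
[-0.05, -0.01, -2.62] [29.7, -3.8, -0.6]
[-0.05, -0.01, -2.62] [29.8, -2.4, -0.6]
[-0.05, -0.01, -2.62] [29.9, -1.0, -0.6]
[-0.05, -0.01, -2.62] [29.9, 0.3, -0.6]
[-0.05, -0.01, -2.62] [29.9, 1.7, -0.6]
[-0.05, -0.01, -2.62] [29.8, 3.1, -0.6]
[-0.05, -0.01, -2.62] [29.6, 4.4, -0.6]
```

step_arm(rows=[[[0,0,-2.6],[28,-10.5,0],87],[[0,0,-2.6],[28.5,-9,0],87],[[0,0,-2.6],[29,-8,0],87],[[0,0,-2.6],[29,-6.5,0],87],[[0,0,-2.6],[29.5,-5,0],87],[[0,0,-2.6],[29.5,-4,0],87],[[0,0,-2.6],[30,-2.5,0],87],[[0,0,-2.6],[30,-1,0],87],[[0,0,-2.6],[30,0.5,0],87],[[0,0,-2.6],[30,1.5,0],87],[[0,0,-2.6],[28,3,0],87],[[0,0,-2.6],[15,3,0],87]])

```text
time: 2.15
position: [0.4823, -0.0164, 0.2528]
tool_rot: [-2.415, -1.994, 0.005]
ft_force: [-1.0, 0.5, 0.5]
grip_width: 1.001
```

```bash
python3 -c "
from plan import *
plan([489,-28,240],77.2,4)
from bench import optics
import cv2
d=optics.get_image('wrist'); np.savez('pics/w1.npz',**d); cv2.imwrite('pics/w1.png',d['frame'][:,:,::-1])"
```

```text
t 2.15 p [482.3 -16.4 252.8] yaw 79.10 zax [-0.0087  0.0054 -0.9999] F [-1.02  0.45  0.49] M [-0.026 -0.052  0.012] w 87.1 q [ 0.66 -0.03 -0.66  1.75 -0.03  1.43 -0.18]
[-0.14, -0.05, 0.48] [-2.5, 2.2, 3.2]
[-0.14, -0.05, 0.48] [-2.5, 2.2, 3.2]
[-0.14, -0.05, 0.48] [-2.5, 2.3, 3.2]
[-0.14, -0.05, 0.48] [-2.5, 2.3, 3.2]
```

View pics/w1.png

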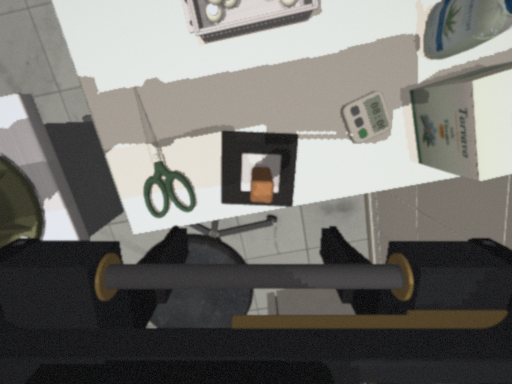

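The wrist view shows the mat at (260,168) and the handle top at (262,192), nearly square to the image. I cross-check the pose from it.

```bash
python3 - <<'E'
from h import *
d=load("w1"); X=cloud(d)
m=(X[...,2]>.115)&(X[...,2]<.13)&(abs(X[...,0]-.49)<.06)&(abs(X[...,1]+.027)<.06)
P=X[m]*1000; print("handle",len(P),cv2.minAreaRect(P[:,:2].astype(np.float32)),P[:,2].mean())
g=cv2.cvtColor(d["frame"],cv2.COLOR_RGB2HSV)
mk=(g[...,2]<60).astype(np.uint8); mk[:,:210]=0; mk[:,305:]=0; mk[:125]=0; mk[209:]=0
cs,_=cv2.findContours(mk,0,1); c=max(cs,key=cv2.contourArea)
print("mat",cv2.minAreaRect((ray(d,c[:,0,:],.006)[:,:2]*1000).astype(np.float32)))
m=(X[...,2]>.012)&(X[...,2]<.02)&(abs(X[...,0]-.49)<.06)&(abs(X[...,1]+.027)<.06)
P=X[m]*1000; print("plate",len(P),cv2.minAreaRect(P[:,:2].astype(np.float32)))
E
```

```text
handle 517 ((488.81573486328125, -28.41857147216797), (27.913761138916016, 27.741086959838867), 77.46964263916016) 121.36072083672802
mat ((486.4806213378906, -24.127296447753906), (115.24286651611328, 113.82708740234375), 76.60630798339844)
plate 890 ((488.5700378417969, -28.363529205322266), (59.8231315612793, 59.99532699584961), 76.20706939697266)
```

Three views agree: handle at (488.7, −28.4), yaw ≈77°. I'll align first, then go down.

step_arm(rows=[[[-0.3,-0.1,1.0],[-4,4,15],87],[[-0.2,-0.1,1.0],[-4,3,20],87],[[0,0,0],[-2,2,20],87],[[0,0,0],[0,0,10],87],[[0,0,0],[0,0,0],87]])

```text
time: 2.62
position: [0.4908, -0.0247, 0.1861]
tool_rot: [2.443, 1.973, 0.001]
ft_force: [-0.9, 0.0, 0.5]
grip_width: 1.003
```

```bash
python3 -c "
from plan import *
plan([488.7,-28.4,83],77.0,5)"
```

```text
t 2.62 p [490.8 -24.7 186.1] yaw 77.87 zax [ 1.5e-03 -7.0e-04 -1.0e+00] F [-0.9   0.01  0.53] M [0.022 0.    0.017] w 87.2 q [ 0.66  0.02 -0.66  1.84  0.01  1.29 -0.22]
[0.02, 0.0, 0.17] [-0.8, -0.3, 20.6]
[0.02, 0.0, 0.17] [-0.8, -0.3, 20.6]
[0.02, 0.0, 0.17] [-0.8, -0.3, 20.6]
[0.02, 0.0, 0.17] [-0.8, -0.3, 20.6]
[0.02, 0.0, 0.17] [-0.8, -0.2, 20.6]
```

step_arm(rows=[[[0,0,0.4],[-2,-1,20],87],[[0,0,0.4],[-1.5,-1,20],87],[[0,0,0],[-1,0,20],87],[[0,0,0],[0,0,20],87],[[0,0,0],[0,0,15],87],[[0,0,0],[0,0,6],87],[[0,0,0],[0,0,0],87]])

```text
time: 3.2
position: [0.4906, -0.0326, 0.0866]
tool_rot: [2.455, 1.949, 0.005]
ft_force: [-0.0, 0.1, -0.1]
grip_width: 0.998
```

```bash
python3 -c "
from plan import *
plan([488.7,-28.4,83],77.0,1)"
```

```text
t 3.20 p [490.6 -32.6  86.6] yaw 76.89 zax [ 0.0069 -0.0039 -1.    ] F [-0.02  0.1  -0.15] M [-0.003 -0.07   0.032] w 86.8 q [ 0.64  0.12 -0.66  1.96  0.09  1.08 -0.29]
[0.43, 0.13, -0.11] [3.7, -2.9, 3.5]
```

step_arm(rows=[[[0.4,0.1,0],[3.5,-3,3],87],[[0,0,0],[0,0,0],87]])

```text
time: 3.37
position: [0.4893, -0.0287, 0.085]
tool_rot: [2.46, 1.952, 0.001]
ft_force: [0.2, 0.5, -0.5]
grip_width: 0.998
```

```bash
python3 -c "
from plan import *
plan([488.7,-28.4,83],77.0,1)"
```

```text
t 3.37 p [489.3 -28.7  85. ] yaw 76.85 zax [ 1.4e-03 -6.0e-04 -1.0e+00] F [ 0.23  0.53 -0.51] M [ 0.017 -0.064  0.004] w 86.8 q [ 0.64  0.12 -0.66  1.96  0.08  1.08 -0.29]
[0.08, 0.02, -0.15] [0.1, -0.6, 2.0]
```

step_arm(rows=[[[0,0,0],[0,-0.5,1.5],60],[[0,0,0],[0,0,0],35],[[0,0,0],[0,0,0],10],[[0,0,0],[0,0,0],10],[[0,0,0],[0,0,0],10],[[0,0,0],[0,0,0],10],[[0,0,0],[0,0,0],10],[[0,0,0],[0,0,0],10]], grip_force=60)

```text
time: 4.03
position: [0.4918, -0.0288, 0.0875]
tool_rot: [2.455, 1.948, 0.007]
ft_force: [0.8, 0.7, 0.2]
grip_width: 0.477
```

```bash
python3 -c "
from plan import *
show()"
```

```text
t 4.03 p [491.8 -28.8  87.5] yaw 76.87 zax [ 0.0082 -0.0027 -1.    ] F [0.79 0.69 0.2 ] M [-0.05  -0.022  0.039] w 41.5 q [ 0.64  0.12 -0.66  1.96  0.08  1.08 -0.29]
```

step_arm(rows=[[[0,0,0],[0,0,0],10],[[0,0,0],[0,0,0],10],[[0,0,0],[0,0,0],10],[[0,0,0],[0,0,0],10],[[0,0,0],[0,0,0],10],[[0,0,0],[0,0,0],10]])

```text
time: 4.53
position: [0.4912, -0.0287, 0.0872]
tool_rot: [2.456, 1.949, 0.006]
ft_force: [-0.6, -0.5, 0.4]
grip_width: 0.313
```

```bash
python3 -c "
from plan import *
from bench import optics
show();optics.get_image('wrist');show();optics.get_image('wrist');show()"
```

```text
t 4.53 p [491.2 -28.7  87.2] yaw 76.87 zax [ 0.0069 -0.0026 -1.    ] F [-0.6  -0.52  0.39] M [-0.022 -0.069  0.007] w 27.3 q [ 0.64  0.12 -0.66  1.96  0.08  1.08 -0.29]
t 4.58 p [491.3 -28.7  87.3] yaw 76.86 zax [ 0.007  -0.0025 -1.    ] F [-0.48 -0.25 -0.29] M [-0.017 -0.025  0.004] w 27.7 q [ 0.64  0.12 -0.66  1.96  0.08  1.08 -0.29]
t 4.63 p [491.2 -28.7  87.2] yaw 76.86 zax [ 0.0069 -0.0025 -1.    ] F [-0.38 -0.58  0.66] M [-0.022 -0.009  0.033] w 27.2 q [ 0.64  0.12 -0.66  1.96  0.08  1.08 -0.29]
```

Gripped (27.5 mm opening, matching the 28 mm handle). Lift.

step_arm(rows=[[[0,0,0],[0,0,-5],10],[[0.2,0,0],[0,0,-10],10],[[0.2,0,0],[0,0,-15],10],[[0,0,0],[0,0,-20],10],[[0,0,0],[0,0,-20],10],[[0,0,0],[0,0,-20],10],[[0,0,0],[0,0,-15],10],[[0,0,0],[0,0,0],10]])

```text
time: 5.3
position: [0.4875, -0.0279, 0.1967]
tool_rot: [-2.454, -1.95, 0.01]
ft_force: [-0.2, -0.5, -2.4]
grip_width: 0.315
```

```bash
python3 -c "
from plan import *
from bench import optics
import cv2
show()
for n in ('wrist','scene'):
  d=optics.get_image(n); np.savez('pics/l_%s.npz'%n,**d); cv2.imwrite('pics/l_%s.png'%n,d['frame'][:,:,::-1])
show()
plan([518.5,211.5,195],90.0,12)"
```

```text
t 5.30 p [487.5 -27.9 196.7] yaw 76.95 zax [-0.0092  0.0017 -1.    ] F [-0.23 -0.47 -2.43] M [ 0.017 -0.149  0.06 ] w 27.4 q [ 0.66  0.01 -0.66  1.82  0.01  1.32 -0.22]
t 5.40 p [485.9 -27.9 193.7] yaw 76.94 zax [-0.0131  0.0023 -0.9999] F [ 0.44 -0.02 -2.89] M [ 0.022 -0.054 -0.002] w 27.2 q [ 0.66  0.02 -0.66  1.83  0.01  1.32 -0.23]
t 5.40 p [485.9 -27.9 193.7] yaw 76.94 zax [-0.0131  0.0023 -0.9999] F [ 0.44 -0.02 -2.89] M [ 0.022 -0.054 -0.002] w 27.2 q [ 0.66  0.02 -0.66  1.83  0.01  1.32 -0.23]
[-0.06, -0.0, -1.09] [20.1, -1.9, -0.1]
[-0.06, -0.0, -1.09] [20.1, -1.5, -0.1]
[-0.06, -0.0, -1.09] [20.1, -1.1, -0.1]
[-0.06, -0.0, -1.09] [20.1, -0.7, -0.1]
[-0.06, -0.0, -1.09] [20.1, -0.3, -0.1]
[-0.06, -0.0, -1.09] [20.1, 0.0, -0.1]
[-0.06, -0.0, -1.09] [20.1, 0.4, -0.1]
[-0.06, -0.0, -1.09] [20.1, 0.8, -0.1]
[-0.06, -0.0, -1.09] [20.1, 1.2, -0.1]
[-0.06, -0.0, -1.09] [20.1, 1.6, -0.1]
[-0.06, -0.0, -1.09] [20.0, 2.0, -0.1]
[-0.06, -0.0, -1.09] [20.0, 2.3, -0.1]
```

View pics/l_wrist.png

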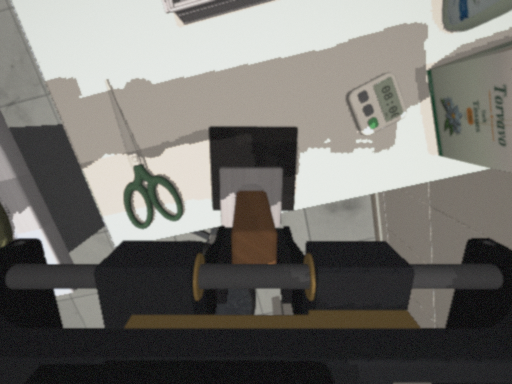

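View pics/l_scene.png

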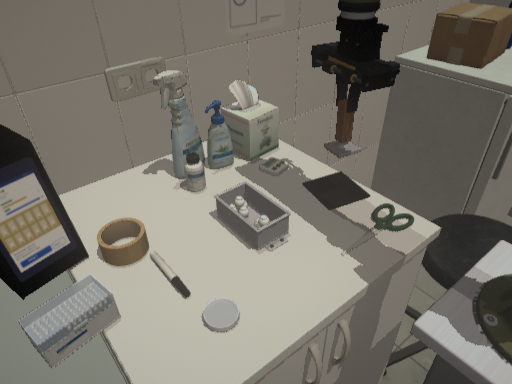

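The tamper is lifted cleanly. Next I move above the bin.

step_arm(rows=[[[-0.1,0,-1.1],[12,-1,0],10],[[-0.1,0,-1.1],[20,-1.5,0],10],[[-0.1,0,-1.1],[22,-1,0],10],[[-0.1,0,-1.1],[22,-0.5,0],10],[[-0.1,0,-1.1],[22,0,0],10],[[-0.1,0,-1.1],[22,0,0],10],[[-0.1,0,-1.1],[22,0.5,0],10],[[0,0,-1.1],[22,1,0],10],[[0,0,-1.1],[22,1.5,0],10],[[0,0,-1.1],[20,1.5,0],10],[[0,0,-1.1],[15,2,0],10],[[0,0,-1.1],[8,2,0],10]])

```text
time: 6.4
position: [0.5033, 0.2299, 0.1803]
tool_rot: [-2.164, -2.242, 0.016]
ft_force: [0.4, -0.0, -2.8]
grip_width: 0.317
```

```bash
python3 -c "
from plan import *
from bench import optics
import cv2
show()
for n in ('wrist','scene','top'):
  d=optics.get_image(n); np.savez('pics/b_%s.npz'%n,**d); cv2.imwrite('pics/b_%s.png'%n,d['frame'][:,:,::-1])
show()
plan([554.5,211.5,195],90.0,3)"
```

```text
t 6.40 p [503.3 229.9 180.3] yaw 92.02 zax [-0.0249  0.0101 -0.9996] F [ 0.42 -0.04 -2.83] M [-0.028 -0.2    0.03 ] w 27.6 q [ 0.31  0.24 -0.88  1.69  0.17  1.32 -0.57]
t 6.55 p [504.1 226.6 180.4] yaw 91.82 zax [-0.0245  0.008  -0.9997] F [ 0.19  0.02 -3.89] M [-0.126 -0.091  0.028] w 27.4 q [ 0.31  0.24 -0.88  1.69  0.17  1.32 -0.57]
t 6.55 p [504.1 226.6 180.4] yaw 91.82 zax [-0.0245  0.008  -0.9997] F [ 0.19  0.02 -3.89] M [-0.126 -0.091  0.028] w 27.4 q [ 0.31  0.24 -0.88  1.69  0.17  1.32 -0.57]
[-0.47, -0.16, 0.61] [-5.5, 16.5, -5.3]
[-0.47, -0.16, 0.61] [-5.4, 16.6, -5.2]
[-0.47, -0.16, 0.61] [-5.2, 16.7, -5.0]
```

View pics/b_wrist.png

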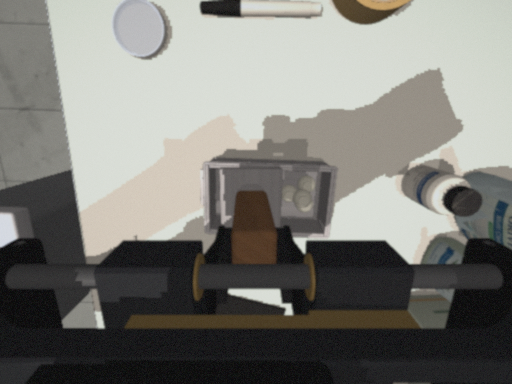

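View pics/b_top.png

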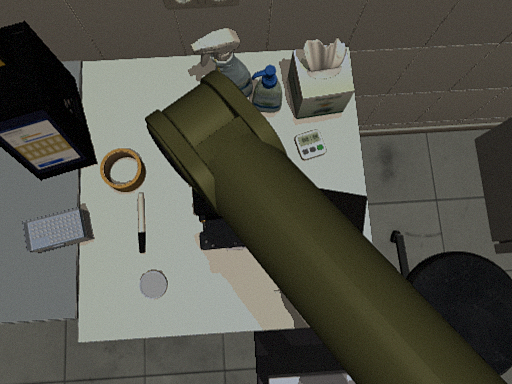

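The wrist view shows the bin at (268,197) with the far pellets at (300,190). The tool has picked up a tilt of 1.5°, so I straighten it and move over the far end.

step_arm(rows=[[[-0.5,-0.2,0.6],[-5,12,-5],10],[[-0.5,-0.2,0.6],[-5,15,-5],10],[[-0.5,-0.2,0.6],[-5,13,-5],10],[[0,0,0],[0,6,0],10],[[0,0,0],[0,0,0],10],[[0,0,0],[0,0,0],10]])

```text
time: 7.05
position: [0.5561, 0.2018, 0.1945]
tool_rot: [2.231, 2.198, -0.007]
ft_force: [-0.0, -1.0, -4.3]
grip_width: 0.316
```

```bash
python3 -c "
from plan import *
plan([554.5,211.5,195],90.0,1)"
```

```text
t 7.05 p [556.1 201.8 194.5] yaw 89.15 zax [ 0.0034 -0.0103 -0.9999] F [-0.03 -1.05 -4.28] M [ 0.074 -0.052 -0.002] w 27.5 q [ 0.3   0.3  -0.84  1.59  0.24  1.35 -0.59]
[0.2, 0.59, -0.85] [9.7, -1.7, -0.6]
```

step_arm(rows=[[[0.1,0.3,-0.4],[5,-1,0],10],[[0.1,0.2,-0.3],[3,0,0],10],[[0,0,0],[0,0,0],10],[[0,0,0],[0,0,0],10]])

```text
time: 7.38
position: [0.5536, 0.2097, 0.1936]
tool_rot: [-2.223, -2.218, 0.005]
ft_force: [-0.7, 0.1, -3.9]
grip_width: 0.313
```

```bash
python3 -c "
from plan import *
from bench import optics
import cv2
plan([554.5,211.5,195],90.0,1)
for n in ('wrist','scene'):
  d=optics.get_image(n); np.savez('pics/c_%s.npz'%n,**d); cv2.imwrite('pics/c_%s.png'%n,cv2.resize(d['frame'][80:280,120:400,::-1] if n=='wrist' else d['frame'][60:260,150:400,::-1],None,fx=2.5,fy=2.5))
show()"
```

```text
t 7.38 p [553.6 209.7 193.6] yaw 89.87 zax [-0.0028 -0.0016 -1.    ] F [-0.73  0.11 -3.86] M [-0.    -0.095  0.005] w 27.3 q [ 0.29  0.31 -0.85  1.59  0.23  1.36 -0.58]
[-0.16, 0.09, -0.13] [1.8, 0.9, -1.4]
t 7.48 p [553.7 209.7 193.7] yaw 89.87 zax [-0.0025 -0.0017 -1.    ] F [-0.37  0.63 -3.01] M [ 0.028 -0.115 -0.035] w 27.8 q [ 0.29  0.31 -0.85  1.59  0.23  1.36 -0.58]
```

View pics/c_wrist.png

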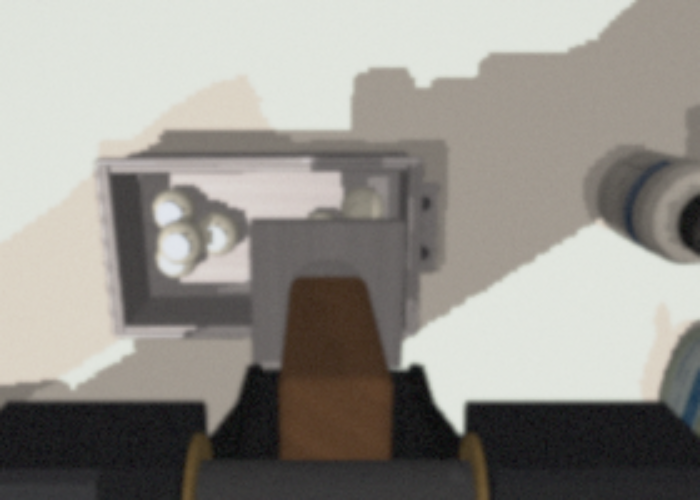

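View pics/c_scene.png

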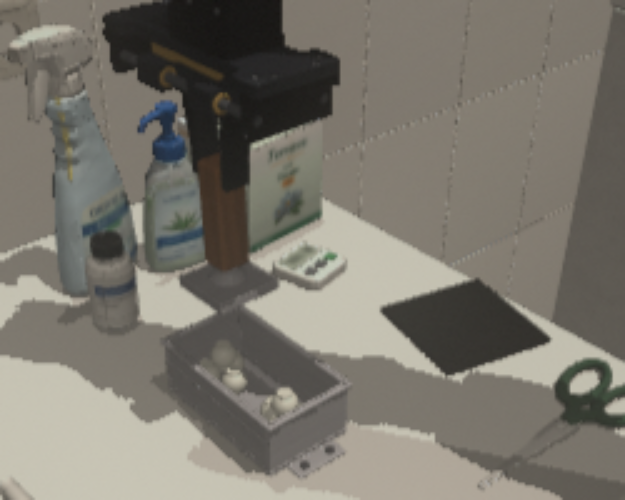

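Arm and tamper are clear of the bottles. I measure plate and rim in this one wrist view so that calibration errors cancel.

```bash
python3 - <<'E'
from h import *
d=load("c_wrist"); X=cloud(d)*1000
for z0 in range(104,140,4):
    m=(X[...,2]>z0)&(X[...,2]<=z0+4)&(abs(X[...,0]-554)<45)&(abs(X[...,1]-215)<45); print(z0,m.sum(),end="; ")
m=(X[...,2]>110)&(X[...,2]<132)&(abs(X[...,0]-554)<45)&(X[...,1]>205)&(X[...,1]<260)
P=X[m]; 
print("\nz med",np.median(P[:,2]),"x",np.percentile(P[:,0],[1,99]),"y max",np.percentile(P[:,1],99))
A=np.c_[P[:,:2]-[554,225],np.ones(len(P))]
k=abs(P[:,2]-np.median(P[:,2]))<3
print("plane slope",np.linalg.lstsq(A[k],P[k,2],rcond=None)[0],k.sum())
Q=P[k]
for s,nm in((-1,"x-"),(1,"x+")):
    e=[]
    for yb in np.arange(212,238,2):
        q=Q[(Q[:,1]>yb)&(Q[:,1]<yb+2)]
        if len(q)>5: e.append([yb+1,(q[:,0]*s).max()*s])
    e=np.array(e); print(nm,np.polyfit(e[:,0]-225,e[:,1],1))
e=[]
for xb in np.arange(530,580,3):
    q=Q[(Q[:,0]>xb)&(Q[:,0]<xb+3)]
    if len(q)>3: e.append([xb+1.5,q[:,1].max()])
e=np.array(e); print("y+ edge",np.polyfit(e[:,0]-554,e[:,1],1))
# rim
m=(X[...,2]>50)&(X[...,2]<62)&(abs(X[...,0]-518)<90)&(abs(X[...,1]-211)<60)
P=X[m]; print("rim",len(P),P.min(0),P.max(0))
for s in(1,-1):
    q=P[(P[:,0]-518)*s>62]; q=q[q[:,1]<248]; 
    vx,vy,x0,y0=cv2.fitLine(q[:,:2].astype(np.float32),cv2.DIST_HUBER,0,.01,.01).ravel(); print("short",s,len(q),"x at 225",x0+(225-y0)*vx/vy,"yaw",np.degrees(np.arctan2(vx,vy)))
q=P[(P[:,1]>244)&(abs(P[:,0]-518)<60)]
vx,vy,x0,y0=cv2.fitLine(q[:,:2].astype(np.float32),cv2.DIST_HUBER,0,.01,.01).ravel(); print("long+",len(q),"y at 518",y0+(518-x0)*vy/vx,"yaw",np.degrees(np.arctan2(vy,vx)))
E
```

```text
104 0; 108 0; 112 52; 116 48; 120 1856; 124 374; 128 43; 132 0; 136 0; 
z med 122.94766251756454 x [521.81471108 580.39589874] y max 239.02423669962255
plane slope [-3.22913210e-02 -1.12053852e-02  1.22833126e+02] 1667
x- [-7.59133303e-03  5.21746598e+02]
x+ [3.75070836e-04 5.80662082e+02]
y+ edge [-1.88113219e-02  2.38750882e+02]
rim 1941 [440.99543236 165.21715375  50.01177474] [595.04748561 255.48621279  58.85025114]
short 1 391 x at 225 591.2227 yaw 179.91647
short -1 487 x at 225 445.78247 yaw 178.5185
long+ 617 y at 518 252.78107 yaw -0.18221804
```

The plate seems tilted ≈1.8° in the x–z plane. I check that against camera bias using the bench plane and the earlier views.

```bash
python3 - <<'E'
from h import *
from scipy.spatial.transform import Rotation as Ro
def fit(P):
    c=P.mean(0); 
    for _ in range(3):
        A=np.c_[P[:,:2]-c[:2],np.ones(len(P))]; s=np.linalg.lstsq(A,P[:,2],rcond=None)[0]; r=P[:,2]-A@s; P=P[abs(r)<2.5*r.std()+.1]
    return s.round(4),len(P),r.std().round(2)
for n in("w1","c_wrist","l_wrist"):
    d=load(n);X=cloud(d)*1000
    m=(abs(X[...,2])<6)&(X[...,0]<900); m[209:]=False
    print(n,"bench",fit(X[m]))
X=cloud(load("w1"))*1000
m=(X[...,2]>12)&(X[...,2]<20)&(abs(X[...,0]-489)<30)&(abs(X[...,1]+28)<30); print("w1 plate",fit(X[m]))
# l_wrist plate by tool-frame
X=cloud(load("l_wrist"))*1000
m=(X[...,2]>112)&(X[...,2]<132)&(abs(X[...,0]-487)<45)&(X[...,1]>-20)&(X[...,1]<10); m[225:]=False
P=X[m]; print("l plate",fit(P),np.median(P[:,2]))
X=cloud(load("c_wrist"))*1000
m=(X[...,2]>118)&(X[...,2]<128)&(abs(X[...,0]-551)<28)&(X[...,1]>226)&(X[...,1]<238); print("c plate front",fit(X[m]))
P=X[m]
for a in range(525,580,8):
    q=P[(P[:,0]>a)&(P[:,0]<a+8)]; print(a,np.median(q[:,2]).round(2),len(q))
# scene: tamper plate top & handle faces
X=cloud(load("c_scene"))*1000
m=(X[...,2]>130)&(X[...,2]<200)&(abs(X[...,0]-553)<22)&(abs(X[...,1]-210)<22)
P=X[m]
for a in range(132,190,8):
    q=P[(P[:,2]>a)&(P[:,2]<a+8)]
    if len(q)>5: print("handle z",a,np.median(q,0).round(1),q.min(0).round(1),q.max(0).round(1),len(q))
E
```

```text
w1 bench (array([-0.0012,  0.0004, -0.193 ]), 59958, np.float64(0.84))
c_wrist bench (array([-1.300e-03,  2.000e-04, -2.857e-01]), 82806, np.float64(0.77))
l_wrist bench (array([-1.300e-03,  1.000e-04, -2.058e-01]), 67560, np.float64(0.79))
w1 plate (array([-1.00000e-03, -5.00000e-04,  1.60145e+01]), 742, np.float64(0.81))
l plate (array([-4.46000e-02, -3.78000e-02,  1.26201e+02]), 1312, np.float64(1.0)) 126.26987225470401
c plate front (array([-3.380000e-02, -7.900000e-03,  1.229568e+02]), 721, np.float64(0.62))
525 123.69 114
533 123.48 101
541 123.16 114
549 122.89 98
557 122.69 102
565 122.3 104
573 122.09 72
handle z 132 [543.  215.8 135.3] [538.4 204.3 132.1] [560.6 221.6 139.9] 22
handle z 140 [538.4 217.3 144.7] [536.7 196.2 140.1] [562.5 224.1 147.8] 51
handle z 148 [538.9 219.7 151.7] [536.2 198.9 148.4] [562.1 224.9 155.9] 58
handle z 156 [539.3 219.7 159.7] [536.  197.8 156. ] [564.5 224.5 163.9] 60
handle z 164 [539.5 217.5 167.7] [537.  196.9 164.1] [563.3 224.4 172. ] 65
handle z 172 [540.  219.  176.2] [536.2 197.4 172. ] [562.7 224.3 180. ] 66
handle z 180 [540.1 218.4 183.9] [537.3 196.2 180.2] [562.5 224.2 187.8] 63
handle z 188 [540.4 218.8 192.1] [538.  196.3 188. ] [565.2 224.4 195.9] 64
```

Handle and plate both confirm that the tamper sits tilted ≈1.9° in the grip. I turn the tool to level the plate, centre it over the far end and descend to just above the rim.

step_arm(rows=[[[-0.7,0.2,0],[1,0.5,5],10],[[-0.7,0.2,0],[1,0.5,10],10],[[-0.5,0,0],[0,0,10],10],[[0,0,0],[0,0,7],10],[[0,0,0],[0,0,3],10],[[0,0,0],[0,0,0],10]])

```text
time: 7.98
position: [0.5547, 0.2127, 0.1565]
tool_rot: [2.208, 2.206, 0.045]
ft_force: [-0.2, 0.6, -3.3]
grip_width: 0.316
```

```bash
cat > chk.py <<'E'
from plan import *
from h import *
from bench import optics
import sys
def fit(P):
    for _ in range(3):
        A=np.c_[P[:,:2]-[554,225],np.ones(len(P))]; s=np.linalg.lstsq(A,P[:,2],rcond=None)[0]; r=P[:,2]-A@s; P=P[abs(r)<2.5*r.std()+.1]
    return s.round(4),P
def chk(name):
    s=show(); d=optics.get_image("wrist"); np.savez(f"pics/{name}.npz",**d)
    cv2.imwrite(f"pics/{name}.png",cv2.resize(d["frame"][80:280,120:400,::-1],None,fx=2.5,fy=2.5,interpolation=cv2.INTER_CUBIC))
    X=cloud(d)*1000; x,y,z=s["position"]*1000
    m=(abs(X[...,2]-(z-70.5))<5)&(abs(X[...,0]-x)<36)&(X[...,1]>y+16)&(X[...,1]<y+34); m[230:]=False
    sl,P=fit(X[m]); print("plate slope",sl[:2],"ztop",np.median(P[:,2]).round(1),"x",np.percentile(P[:,0],[1,99]).round(1),"ymax",np.percentile(P[:,1],98).round(1),len(P))
    return d,X
if __name__=="__main__": chk(sys.argv[1])
E
python3 chk.py e1; python3 -c "
from plan import *
plan([554.5,212,145],90,1)"
```

```text
t 7.98 p [554.7 212.7 156.5] yaw 89.96 zax [ 0.0346  0.0057 -0.9994] F [-0.25  0.58 -3.31] M [ 0.012 -0.031  0.017] w 27.5 q [ 0.3   0.3  -0.84  1.67  0.25  1.24 -0.6 ]
plate slope [ 0.003 -0.009] ztop 85.9 x [525.2 583.9] ymax 242.1 880
t 8.03 p [554.8 212.7 156.8] yaw 89.97 zax [ 0.0347  0.0058 -0.9994] F [-0.05 -0.31 -3.38] M [-0.037  0.001  0.022] w 27.6 q [ 0.3   0.3  -0.84  1.67  0.25  1.24 -0.6 ]
[1.99, -0.33, -0.04] [-0.8, -0.7, 11.8]
```

View pics/e1.png

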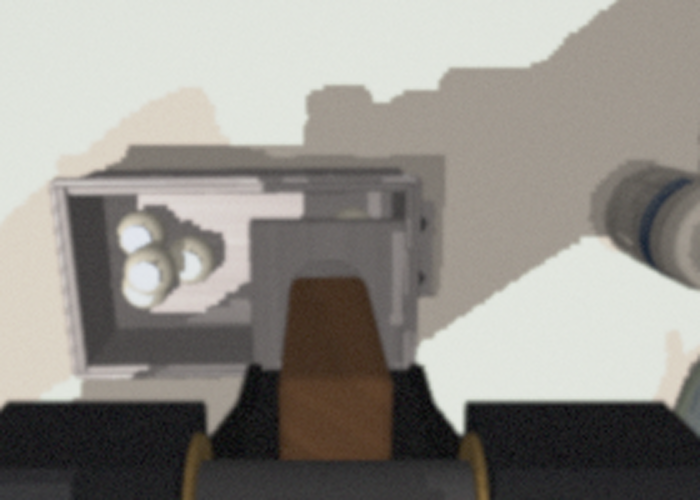

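Plate is level now (slope 0.003/−0.009), centre (554.5,212.1), inside the walls. Next I lower it into the bin mouth.

step_arm(rows=[[[0,0,0],[0,-0.2,5],10],[[0,-0.2,0],[0,-0.3,7],10],[[0,-0.2,0],[0,-0.3,5],10],[[0,0,0],[0,-0.1,2],10],[[0,0,0],[0,0,0],10],[[0,0,0],[0,0,0],10]])

```text
time: 8.53
position: [0.5556, 0.2132, 0.1367]
tool_rot: [2.204, 2.201, 0.039]
ft_force: [-0.4, 0.1, -3.6]
grip_width: 0.316
```

```bash
python3 chk.py e2; python3 -c "
from plan import *
plan([554.5,212,125],90,1)"
```

```text
t 8.53 p [555.6 213.2 136.7] yaw 89.93 zax [ 3.590e-02 -9.000e-04 -9.994e-01] F [-0.4   0.1  -3.61] M [ 0.005 -0.057 -0.042] w 27.5 q [ 0.28  0.32 -0.84  1.69  0.28  1.21 -0.62]
plate slope [ 0.0088 -0.0275] ztop 66.0 x [526.3 584.9] ymax 242.2 874
t 8.58 p [555.6 213.2 136.8] yaw 89.93 zax [ 3.600e-02 -8.000e-04 -9.994e-01] F [-0.63  0.8  -3.27] M [-0.047 -0.008 -0.043] w 27.2 q [ 0.28  0.32 -0.84  1.69  0.28  1.21 -0.62]
[2.06, 0.05, -0.07] [-1.2, -1.5, 11.7]
```

View pics/e2.png

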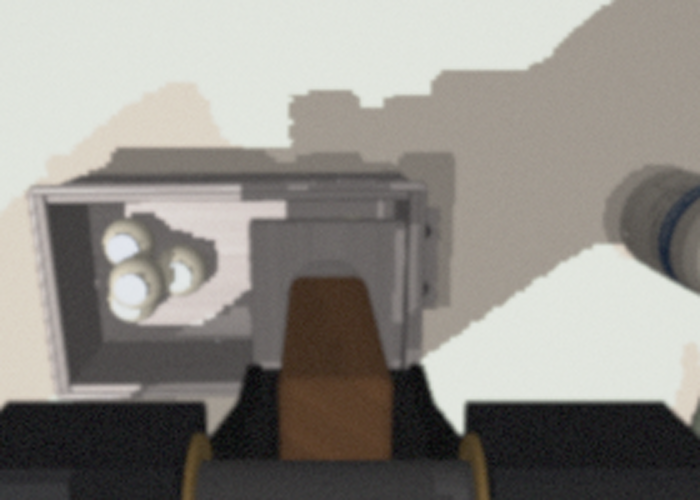

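step_arm(rows=[[[-0.1,0.4,0],[-1,-1,2],10],[[0,0.3,0],[-0.5,-0.7,2],10],[[0,0,0],[0,-0.1,2],10],[[0,0,0],[0,0,0],10]])

```text
time: 8.92
position: [0.5543, 0.2117, 0.1309]
tool_rot: [2.209, 2.207, 0.058]
ft_force: [-0.1, -0.5, -3.5]
grip_width: 0.319
```

```bash
python3 chk.py e3
```

```text
t 8.92 p [554.3 211.7 130.9] yaw 89.94 zax [ 0.0392  0.0129 -0.9991] F [-0.06 -0.5  -3.47] M [-0.037 -0.007 -0.06 ] w 27.7 q [ 0.3   0.32 -0.84  1.71  0.26  1.19 -0.61]
plate slope [ 0.0094 -0.0177] ztop 60.4 x [525.3 583.9] ymax 241.6 934
```

step_arm(rows=[[[0.2,0.2,0],[0,0,1.5],10],[[0.1,0.2,0],[0,0,1.5],10],[[0,0,0],[0,0,1.5],10],[[0,0,0],[0,0,1.5],10]])

```text
time: 9.3
position: [0.5554, 0.2118, 0.1254]
tool_rot: [2.215, 2.212, 0.062]
ft_force: [-0.5, -0.4, -3.3]
grip_width: 0.311
```

step_arm(rows=[[[0,0,0],[0,0,1.5],10],[[0,0,0],[0,0,1.5],10],[[0,0,0],[0,0,1.5],10]])

```text
time: 9.55
position: [0.5558, 0.2121, 0.1206]
tool_rot: [2.215, 2.212, 0.063]
ft_force: [-0.8, -0.4, -3.6]
grip_width: 0.312
```

step_arm(rows=[[[0,0,0],[0,0,1],10],[[0,0,0],[0,0,1],10]])

```text
time: 9.72
position: [0.5557, 0.2122, 0.118]
tool_rot: [2.215, 2.213, 0.062]
ft_force: [0.5, 0.2, -3.0]
grip_width: 0.317
```

step_arm(rows=[[[0,0,0],[0,0,1],10],[[0,0,0],[0,0,1],10]])

```text
time: 9.88
position: [0.5556, 0.2123, 0.1156]
tool_rot: [2.215, 2.213, 0.062]
ft_force: [0.4, -0.5, -3.5]
grip_width: 0.316
```

step_arm(rows=[[[0,0,0],[0,0,1],10],[[0,0,0],[0,0,1],10]])

```text
time: 10.05
position: [0.5556, 0.2123, 0.1133]
tool_rot: [2.215, 2.213, 0.061]
ft_force: [-0.6, 0.0, -3.6]
grip_width: 0.317
```

```bash
python3 chk.py e4
```

```text
t 10.05 p [555.6 212.3 113.3] yaw 89.97 zax [ 0.0346  0.0209 -0.9992] F [-0.56  0.03 -3.58] M [-0.067 -0.075 -0.018] w 27.6 q [ 0.29  0.34 -0.83  1.72  0.27  1.16 -0.61]
plate slope [0.0019 0.0036] ztop 43.1 x [526.7 584.9] ymax 242.8 957
```

View pics/e4.png

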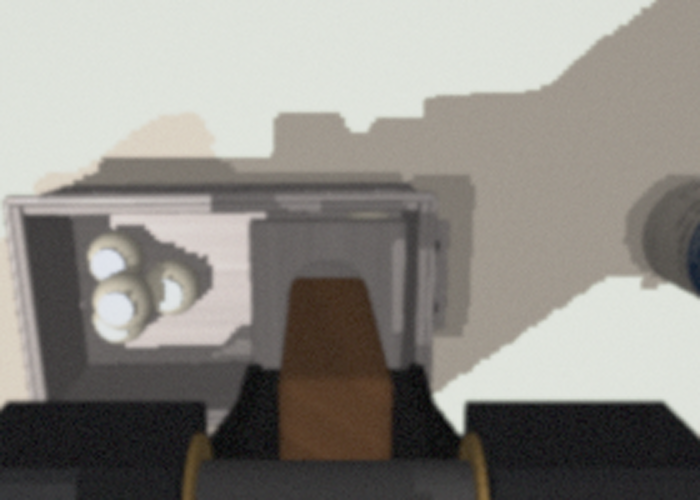

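The plate is level, its underside is at ≈33 mm, and force is still only the tamper's weight. I continue in small steps.

step_arm(rows=[[[0,0,0],[0,0,1],10],[[0,0,0],[0,0,1],10]])

```text
time: 10.27
position: [0.5556, 0.2123, 0.111]
tool_rot: [2.215, 2.213, 0.061]
ft_force: [-0.2, -0.7, -3.6]
grip_width: 0.314
```

step_arm(rows=[[[0,0,0],[0,0,1],10],[[0,0,0],[0,0,1],10]])

```text
time: 10.43
position: [0.5559, 0.2126, 0.1095]
tool_rot: [2.215, 2.213, 0.062]
ft_force: [-2.0, 0.5, 4.5]
grip_width: 0.319
```

step_arm(rows=[[[0,0,0],[0,0,1],10],[[0,0,0],[0,0,1],10]])

```text
time: 10.6
position: [0.5564, 0.2132, 0.1095]
tool_rot: [2.215, 2.212, 0.063]
ft_force: [-2.3, -1.2, 5.2]
grip_width: 0.315
```

Contact at ≈29 mm underside (one-layer height), ≈8 N at 1 mm of push. I firm it up gradually.

step_arm(rows=[[[0,0,0],[-0.3,-0.5,1.4],10],[[0,0,0],[-0.2,-0.4,1.6],10]])

```text
time: 10.77
position: [0.5563, 0.2135, 0.1094]
tool_rot: [2.213, 2.211, 0.065]
ft_force: [-4.0, -1.4, 9.1]
grip_width: 0.317
```

step_arm(rows=[[[0,0,0],[-0.2,-0.4,1.8],10],[[0,0,0],[-0.2,-0.4,1.8],10]])

```text
time: 10.93
position: [0.5564, 0.2136, 0.1094]
tool_rot: [2.211, 2.21, 0.067]
ft_force: [-3.7, -2.1, 10.3]
grip_width: 0.31
```

step_arm(rows=[[[0,0,0],[-0.1,-0.3,1.9],10],[[0,0,0],[-0.1,-0.3,1.9],10],[[0,0,0],[-0.1,-0.3,1.9],10]])

```text
time: 11.18
position: [0.5564, 0.2139, 0.1095]
tool_rot: [2.209, 2.207, 0.067]
ft_force: [-3.8, -1.5, 10.4]
grip_width: 0.317
```

step_arm(rows=[[[0,0,0],[-0.1,-0.3,1.9],10],[[0,0,0],[-0.1,-0.3,1.9],10],[[0,0,0],[-0.1,-0.3,1.9],10],[[0,0,0],[-0.1,-0.3,1.9],10]])

```text
time: 11.52
position: [0.5561, 0.2142, 0.1095]
tool_rot: [2.205, 2.204, 0.067]
ft_force: [-3.5, -1.8, 10.6]
grip_width: 0.317
```

```bash
python3 chk.py e5
```

```text
t 11.52 p [556.1 214.2 109.5] yaw 89.98 zax [ 0.0466  0.014  -0.9988] F [-3.47 -1.84 10.63] M [-0.662  1.251 -0.015] w 27.6 q [ 0.28  0.34 -0.83  1.73  0.29  1.14 -0.63]
plate slope [ 0.0099 -0.0152] ztop 38.9 x [527.5 588.1] ymax 243.2 883
```

View pics/e5.png

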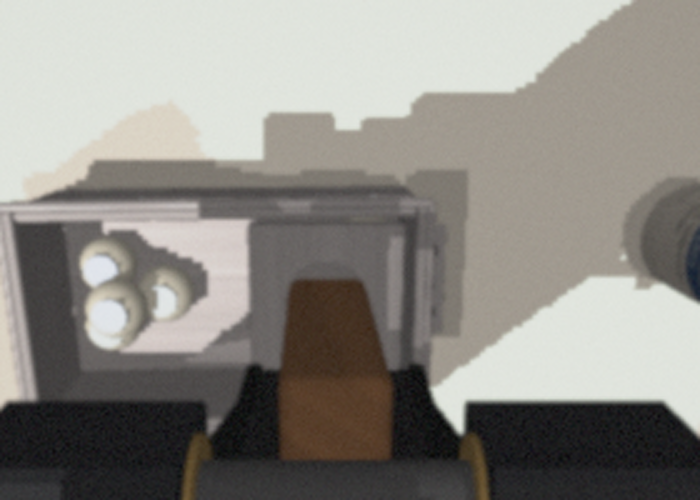

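Far end is flat: underside at 29 mm, pressed at ≈14 N. I lift out, move towards the near end and look.

step_arm(rows=[[[0,0,0],[0,-0.5,-2],10],[[0.3,0,0],[-0.5,0,-4],10],[[0.2,0,0],[-0.5,0.2,-8],10],[[0,0,0],[0,0.4,-10],10],[[0,0,0],[0,0.4,-10],10],[[0,0,0],[0,0.2,-8],10],[[0,0,0],[0,0,-3],10],[[0,0,0],[0,0,0],10]])

```text
time: 12.23
position: [0.5555, 0.2124, 0.1587]
tool_rot: [2.21, 2.209, 0.059]
ft_force: [-0.0, 0.1, -3.0]
grip_width: 0.314
```

```bash
python3 chk.py e6; python3 -c "
from plan import *
s=status.get_state()
from bench import optics
import cv2
d=optics.get_image('scene'); np.savez('pics/e6s.npz',**d); cv2.imwrite('pics/e6s.png',cv2.resize(d['frame'][160:260,190:310,::-1],None,fx=5,fy=5,interpolation=cv2.INTER_CUBIC))
"
```

```text
t 12.23 p [555.5 212.4 158.7] yaw 89.98 zax [ 0.0383  0.0148 -0.9992] F [-0.02  0.09 -2.98] M [-0.042  0.067 -0.002] w 27.3 q [ 0.31  0.3  -0.85  1.67  0.24  1.24 -0.59]
plate slope [0.0093 0.0007] ztop 88.3 x [526.6 585. ] ymax 242.4 940
```

View pics/e6s.png

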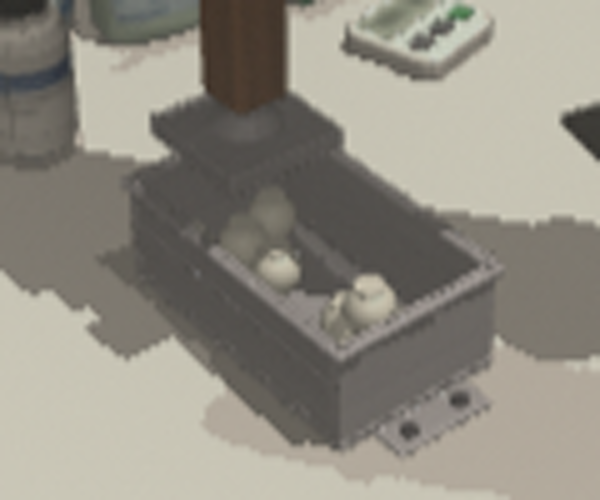

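View pics/e6.png

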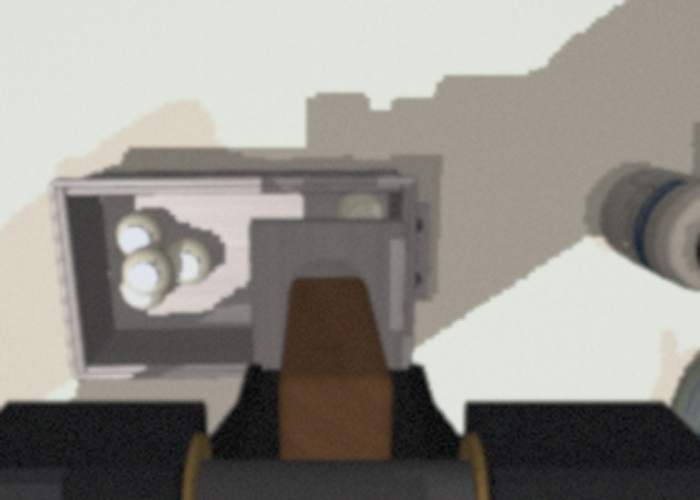

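The far pellets now lie low in the scene view, around (260,235) of the crop. The near-end pellet still rides at (370,295). I move to the near end.

step_arm(rows=[[[0.2,0,0],[0,-8,0],10],[[0.2,0,0],[0,-12,0],10],[[0.1,0,0],[0,-13,0],10],[[0,0,0],[0,-13,0],10],[[0,0,0],[0,-10,0],10],[[0,0,0],[0,-5,0],10],[[0,0,0],[0,0,0],10],[[0,0,0],[0,0,0],10]])

```text
time: 13.0
position: [0.4829, 0.2116, 0.1513]
tool_rot: [2.216, 2.219, 0.032]
ft_force: [0.1, 0.5, -3.3]
grip_width: 0.321
```

```bash
python3 chk.py f1; python3 -c "
from plan import *
plan([482.5,212,150],90,1)"
```

```text
t 13.00 p [482.9 211.6 151.3] yaw 90.10 zax [ 0.0183  0.0107 -0.9998] F [ 0.15  0.48 -3.28] M [-0.092 -0.069 -0.024] w 27.9 q [ 0.37  0.15 -0.89  1.82  0.13  1.21 -0.56]
plate slope [-0.0102 -0.0145] ztop 80.9 x [452.8 510.8] ymax 241.4 923
t 13.05 p [482.9 211.7 151.3] yaw 90.10 zax [ 0.0181  0.0109 -0.9998] F [-1.    0.18 -3.54] M [-0.001 -0.042  0.052] w 27.4 q [ 0.37  0.15 -0.89  1.82  0.13  1.21 -0.56]
[1.04, -0.62, 0.09] [0.3, -0.4, 1.3]
```

View pics/f1.png

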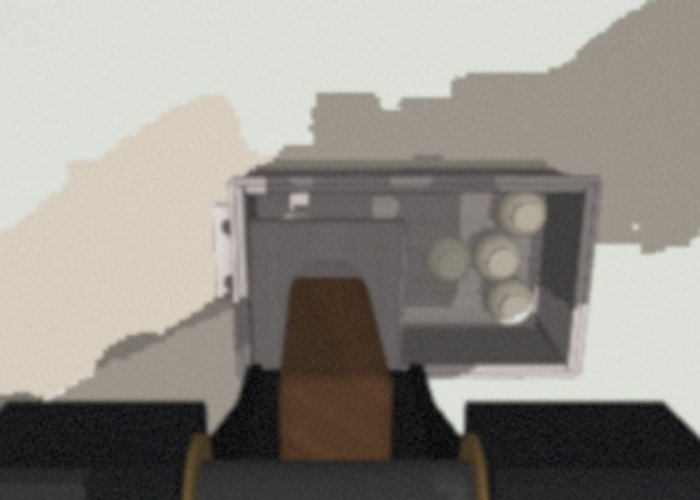

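All four far pellets now lie in one layer (≈(480,260)). I level the plate and descend at the near end.

step_arm(rows=[[[-0.3,0.3,0],[0,-0.1,4],10],[[-0.3,0.2,0],[0,-0.1,6],10],[[0,0,0],[0,-0.2,5],10],[[0,0,0],[0,-0.1,2],10],[[0,0,0],[0,0,0],10],[[0,0,0],[0,0,0],10]])

```text
time: 13.55
position: [0.4841, 0.2117, 0.1317]
tool_rot: [2.218, 2.218, 0.057]
ft_force: [1.2, 0.3, -3.3]
grip_width: 0.318
```

```bash
python3 chk.py f2
```

```text
t 13.55 p [484.1 211.7 131.7] yaw 90.03 zax [ 0.0287  0.0222 -0.9993] F [ 1.18  0.25 -3.29] M [-0.066 -0.056  0.01 ] w 27.6 q [ 0.37  0.16 -0.89  1.85  0.13  1.15 -0.56]
plate slope [ 0.0011 -0.0008] ztop 61.6 x [454.8 512.8] ymax 242.2 960
```

View pics/f2.png

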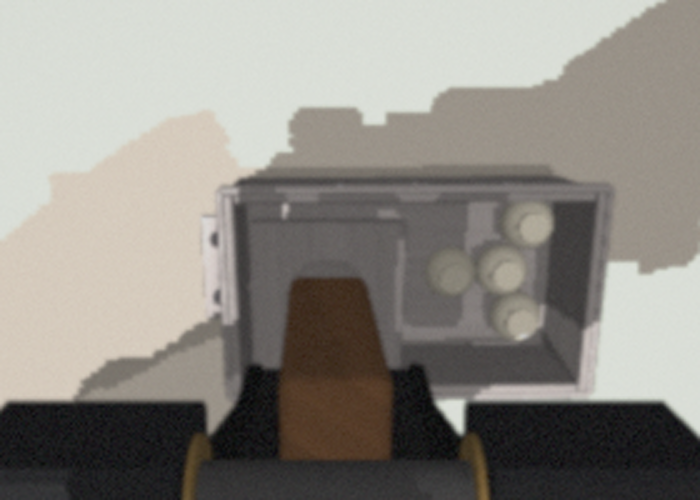

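step_arm(rows=[[[0,0,0],[0,-0.4,1.2],10],[[0,0,0],[0,-0.3,1.2],10],[[0,0,0],[0,0,1.2],10],[[0,0,0],[0,0,1.2],10]])

```text
time: 13.93
position: [0.4843, 0.2122, 0.1274]
tool_rot: [2.217, 2.218, 0.059]
ft_force: [-0.6, 0.1, -2.2]
grip_width: 0.315
```

step_arm(rows=[[[0,0,0],[0,0,1.2],10],[[0,0,0],[0,0,1.2],10],[[0,0,0],[0,0,1.2],10],[[0,0,0],[0,0,1.2],10]])

```text
time: 14.27
position: [0.4848, 0.2126, 0.1224]
tool_rot: [2.217, 2.217, 0.06]
ft_force: [0.3, -0.5, -2.0]
grip_width: 0.314
```

step_arm(rows=[[[0,0,0],[0,0,1.2],10],[[0,0,0],[0,0,1.2],10],[[0,0,0],[0,0,1.2],10]])

```text
time: 14.52
position: [0.4849, 0.2126, 0.1184]
tool_rot: [2.217, 2.217, 0.06]
ft_force: [0.1, -0.3, -3.6]
grip_width: 0.32
```

step_arm(rows=[[[0,0,0],[0,-0.3,1.1],10],[[0,0,0],[0,-0.3,1.1],10],[[0,0,0],[0,0,1.1],10]])

```text
time: 14.77
position: [0.4842, 0.2126, 0.1145]
tool_rot: [2.217, 2.217, 0.059]
ft_force: [-0.0, 0.3, -3.0]
grip_width: 0.317
```

step_arm(rows=[[[0,0,0],[0,0,1],10],[[0,0,0],[0,0,1],10]])

```text
time: 14.93
position: [0.4841, 0.2126, 0.1121]
tool_rot: [2.217, 2.218, 0.059]
ft_force: [0.6, 0.7, -3.8]
grip_width: 0.314
```

step_arm(rows=[[[0,0,0],[0,0,1],10],[[0,0,0],[0,0,1],10]])

```text
time: 15.1
position: [0.4842, 0.2126, 0.1099]
tool_rot: [2.217, 2.218, 0.059]
ft_force: [0.4, -0.2, -4.6]
grip_width: 0.314
```

step_arm(rows=[[[0,0,0],[0,0,1],10],[[0,0,0],[0,0,1],10]])

```text
time: 15.27
position: [0.485, 0.2134, 0.1097]
tool_rot: [2.217, 2.217, 0.061]
ft_force: [-2.7, -0.7, 5.8]
grip_width: 0.314
```

Contact at the same one-layer height. Now the firm final press.

step_arm(rows=[[[0,0,0],[-0.3,-0.4,1.4],10],[[0,0,0],[-0.3,-0.4,1.8],10]])

```text
time: 15.43
position: [0.485, 0.2138, 0.1096]
tool_rot: [2.216, 2.216, 0.062]
ft_force: [-4.2, -2.1, 11.2]
grip_width: 0.313
```

step_arm(rows=[[[0,0,0],[-0.2,-0.3,2.1],10],[[0,0,0],[-0.2,-0.3,2.1],10]])

```text
time: 15.6
position: [0.4855, 0.2146, 0.1097]
tool_rot: [2.214, 2.215, 0.063]
ft_force: [-5.0, -2.2, 12.0]
grip_width: 0.316
```

step_arm(rows=[[[0,0,0],[-0.3,-0.5,2.0],10],[[0,0,0],[-0.3,-0.5,2.0],10],[[0,0,0],[-0.3,-0.5,2.0],10],[[0,0,0],[-0.3,-0.5,2.0],10]])

```text
time: 15.93
position: [0.485, 0.2149, 0.1096]
tool_rot: [2.211, 2.212, 0.063]
ft_force: [-4.9, -0.8, 10.9]
grip_width: 0.315
```

step_arm(rows=[[[0,0,0],[-0.3,-0.5,2.0],10],[[0,0,0],[-0.3,-0.5,2.0],10],[[0,0,0],[-0.3,-0.5,2.0],10],[[0,0,0],[-0.3,-0.5,2.0],10]])

```text
time: 16.27
position: [0.4846, 0.2151, 0.1095]
tool_rot: [2.207, 2.209, 0.063]
ft_force: [-4.5, -0.9, 12.1]
grip_width: 0.316
```

```bash
python3 chk.py f5
```

```text
t 16.27 p [484.6 215.1 109.5] yaw 90.05 zax [ 0.0414  0.0154 -0.999 ] F [-4.46 -0.88 12.06] M [-0.649  1.242 -0.028] w 27.5 q [ 0.34  0.18 -0.88  1.88  0.17  1.1  -0.6 ]
plate slope [ 0.0072 -0.0396] ztop 38.9 x [455.4 514.3] ymax 244.1 866
```

View pics/f5.png

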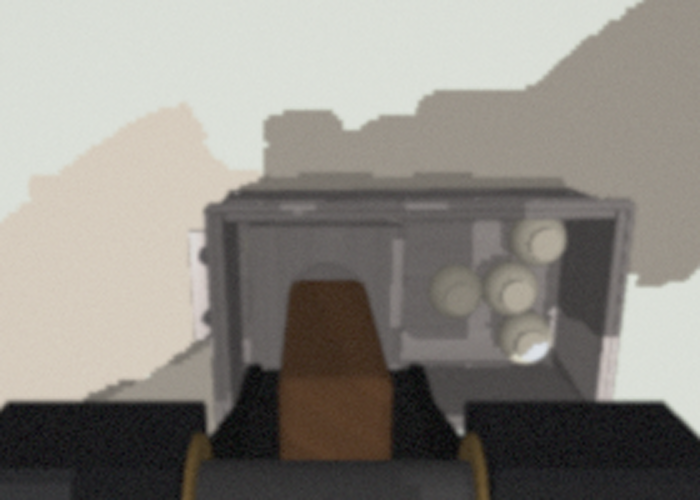

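Held ≈15 N for over 0.7 s with the plate top at 38.9 mm, so its underside is at one-layer height. Now I raise out.

step_arm(rows=[[[0,0.2,0],[-0.5,0,-2],10],[[0.2,0.2,0],[-0.8,0,-4],10],[[0.2,0,0],[-0.5,0.2,-8],10],[[0,0,0],[0,0.3,-12],10],[[0,0,0],[0,0.3,-14],10],[[0,0,0],[0,0.3,-14],10],[[0,0,0],[0,0,-10],10],[[0,0,0],[0,0,-5],10],[[0,0,0],[0,0,0],10]])

```text
time: 17.07
position: [0.4835, 0.2117, 0.1856]
tool_rot: [2.214, 2.217, 0.065]
ft_force: [0.9, -0.7, -2.7]
grip_width: 0.315
```

```bash
python3 chk.py g1; python3 -c "
from bench import optics
import cv2,numpy as np
d=optics.get_image('scene'); np.savez('pics/g1s.npz',**d); cv2.imwrite('pics/g1s.png',cv2.resize(d['frame'][160:260,190:310,::-1],None,fx=5,fy=5,interpolation=cv2.INTER_CUBIC))
from plan import *
plan([488.7,-25,190],77,12)"
```

```text
t 17.07 p [483.5 211.7 185.6] yaw 90.09 zax [ 0.0352  0.0238 -0.9991] F [ 0.87 -0.73 -2.68] M [-0.06  -0.002  0.004] w 27.4 q [ 0.39  0.1  -0.89  1.79  0.07  1.25 -0.51]
plate slope [ 0.0036 -0.0004] ztop 115.5 x [454.8 512.7] ymax 242.3 968
t 17.17 p [482.9 211.4 184.2] yaw 90.10 zax [ 0.0334  0.0233 -0.9992] F [-0.25 -0.45 -3.85] M [-0.096 -0.056 -0.031] w 27.4 q [ 0.39  0.1  -0.89  1.79  0.08  1.25 -0.52]
[0.15, -0.13, 1.09] [-19.7, 0.5, -0.9]
[0.15, -0.13, 1.09] [-19.7, 0.9, -0.9]
[0.15, -0.13, 1.09] [-19.7, 1.2, -0.8]
[0.15, -0.13, 1.09] [-19.6, 1.6, -0.8]
[0.15, -0.13, 1.09] [-19.6, 2.0, -0.8]
[0.15, -0.13, 1.09] [-19.6, 2.3, -0.7]
[0.15, -0.13, 1.09] [-19.5, 2.7, -0.7]
[0.15, -0.13, 1.09] [-19.5, 3.1, -0.6]
[0.15, -0.13, 1.09] [-19.4, 3.4, -0.6]
[0.15, -0.13, 1.09] [-19.3, 3.8, -0.6]
[0.15, -0.13, 1.09] [-19.3, 4.2, -0.5]
[0.15, -0.13, 1.09] [-19.2, 4.5, -0.5]
```

View pics/g1s.png

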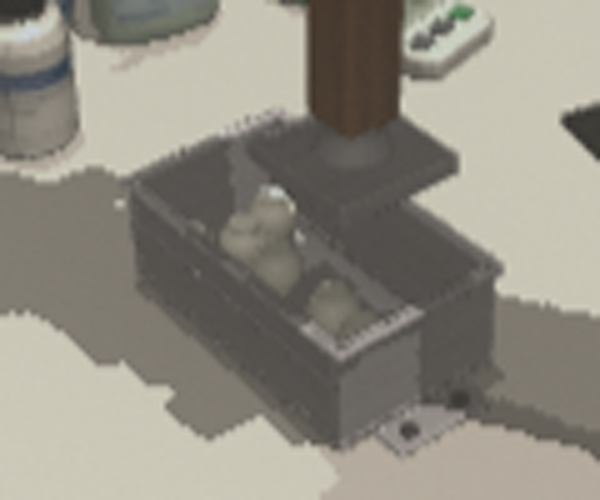

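View pics/g1.png

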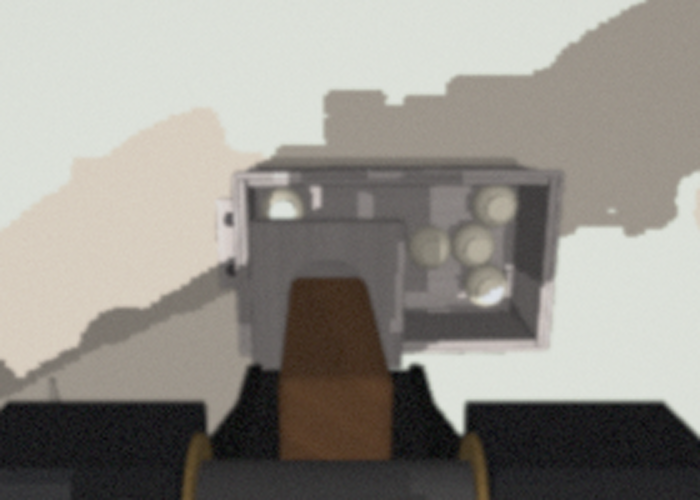

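The near-end pellets are mostly hidden by the plate. I head to the mat with the tool's tilt kept and look at the bin on the way.

step_arm(rows=[[[0,0,1.1],[-12,0.5,0],10],[[0,0,1.1],[-18,1,0],10],[[0,0,1.1],[-20,1,0],10],[[0,0,1.1],[-20,1.5,0],10],[[0,-0.1,1.1],[-20,2,0],10],[[0,-0.1,1.1],[-20,2.5,0],10],[[-0.1,-0.1,1.1],[-20,2.5,0],10],[[-0.1,-0.1,1.1],[-20,3,0],10],[[-0.1,0,1.1],[-20,3.5,0],10],[[0,0,1],[-16,3.5,0],10],[[0,0,1],[-10,3,0],10],[[0,0,0],[-4,1,0],10]])

```text
time: 18.17
position: [0.4786, -0.0077, 0.1697]
tool_rot: [2.457, 1.957, 0.039]
ft_force: [0.6, -0.6, -3.9]
grip_width: 0.315
```

```bash
python3 - <<'E'
from plan import *
from h import *
from bench import optics
s=show(); s=status.get_state()
d=optics.get_image('wrist'); np.savez('pics/m1.npz',**d); cv2.imwrite('pics/m1.png',d['frame'][:,:,::-1])
d=optics.get_image('scene'); np.savez('pics/m1s.npz',**d); cv2.imwrite('pics/m1s.png',cv2.resize(d['frame'][160:260,190:310,::-1],None,fx=5,fy=5,interpolation=cv2.INTER_CUBIC))
d=optics.get_image('top'); np.savez('pics/m1t.npz',**d); cv2.imwrite('pics/m1t.png',d['frame'][:,:,::-1])
plan([487.5,-26,130],77,4)
E
```

```text
t 18.17 p [478.6  -7.7 169.7] yaw 77.10 zax [ 0.0194  0.0153 -0.9997] F [ 0.57 -0.63 -3.86] M [-0.027 -0.047  0.032] w 27.4 q [ 0.66 -0.02 -0.67  1.9  -0.03  1.23 -0.23]
t 18.32 p [478.9  -4.7 170.1] yaw 77.34 zax [ 0.02    0.0166 -0.9997] F [ 0.28 -0.06 -3.05] M [ 0.094 -0.067  0.007] w 27.2 q [ 0.65 -0.02 -0.67  1.9  -0.03  1.23 -0.23]
[0.23, -0.3, 0.08] [-4.9, 3.1, 10.0]
[0.23, -0.3, 0.08] [-4.9, 3.2, 10.0]
[0.23, -0.3, 0.08] [-4.8, 3.2, 10.0]
[0.23, -0.3, 0.08] [-4.8, 3.3, 10.0]
```

View pics/m1.png

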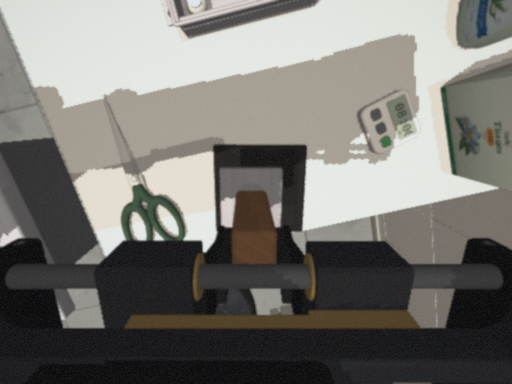

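View pics/m1s.png

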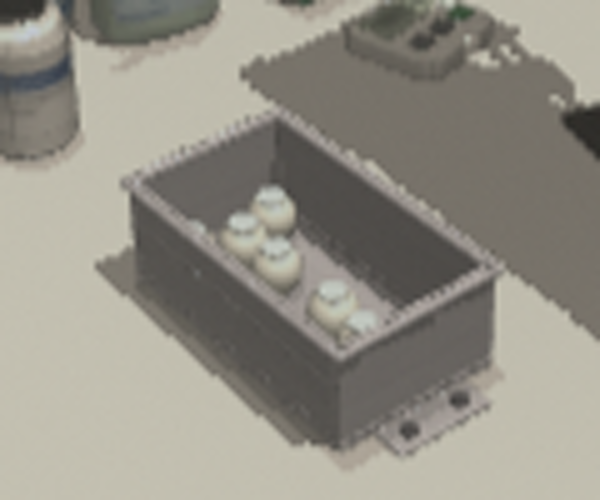

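View pics/m1t.png

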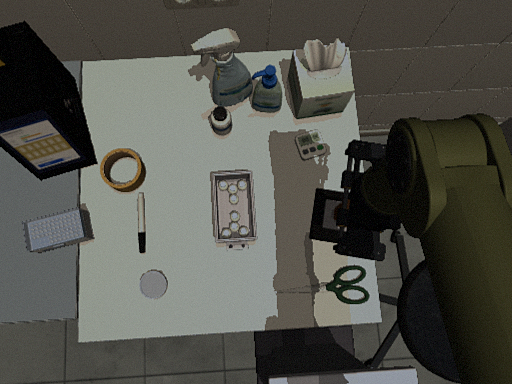

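The top view shows both pellet groups spread out, far at (233,188) and near at (235,228). I check their heights.

```bash
python3 - <<'E'
from h import *
d=load("m1t"); X=cloud(d)*1000; f=d["frame"][:,:,::-1]
c=cv2.resize(f[163:250,203:265],None,fx=6,fy=6,interpolation=cv2.INTER_CUBIC); c=cv2.convertScaleAbs(c,alpha=1.5); cv2.imwrite("pics/m1tz.png",c)
S=X[165:248,205:263]
m=(S[...,2]>14)&(S[...,2]<60)&(abs(S[...,0]-520)<62)&(abs(S[...,1]-211)<32)
P=S[m]; print("max z inside",np.sort(P[:,2])[-15:].round(1))
g=cv2.cvtColor(d["frame"],cv2.COLOR_RGB2GRAY)[165:248,205:263]
mk=((S[...,2]>21)&(S[...,2]<60)&(abs(S[...,0]-520)<64)&(abs(S[...,1]-211)<33)).astype(np.uint8)
n,l,st,ce=cv2.connectedComponentsWithStats(mk)
for i in range(1,n): print(st[i,4],S[l==i].mean(0).round(1),S[l==i][:,2].max().round(1))
X=cloud(load("m1s"))*1000
m=(X[...,2]>14)&(abs(X[...,0]-518)<62)&(abs(X[...,1]-212)<32); print("scene max z",np.sort(X[m][:,2])[-10:].round(1))
E
```

```text
max z inside [32.4 32.5 32.6 32.7 32.7 32.7 32.7 32.8 32.8 32.8 32.9 33.  33.2 33.3
 33.4]
68 [572.2 190.4  26.4] 33.3
208 [559.4 218.9  26.8] 33.4
280 [478.6 211.8  26.2] 33.0
scene max z [30.8 30.8 30.9 30.9 31.  31.  31.1 31.2 31.3 31.4]
```

View pics/m1tz.png

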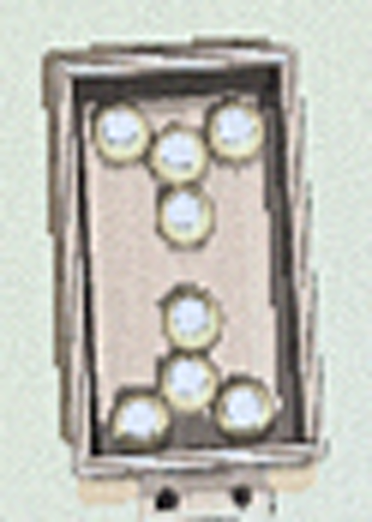

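All eight pellets lie separately in one layer, two groups of four. Next I bring the tamper over the mat.

step_arm(rows=[[[-0.3,0.1,0.1],[-5,3,3],10],[[-0.4,0.1,0.1],[-5,3,5],10],[[-0.3,0,0.1],[-5,3,8],10],[[0,0,0],[-3,2,8],10],[[0,0,0],[0,0,4],10],[[0,0,0],[0,0,0],10],[[0,0,0],[0,0,0],10]])

```text
time: 18.9
position: [0.4873, -0.0205, 0.1382]
tool_rot: [2.442, 1.96, 0.066]
ft_force: [0.1, -0.8, -2.5]
grip_width: 0.318
```

```bash
cat > chk2.py <<'E'
from chk import *
def chk2(name):
    s=show(); d=optics.get_image("wrist"); np.savez(f"pics/{name}.npz",**d)
    cv2.imwrite(f"pics/{name}.png",cv2.resize(d["frame"][80:280,120:400,::-1],None,fx=2.5,fy=2.5,interpolation=cv2.INTER_CUBIC))
    X=cloud(d)*1000; p=s["position"]*1000; a=np.radians(yaw(Ro.from_rotvec(s["tool_rot"]).as_matrix()))
    U=(X[...,0]-p[0])*np.cos(a)+(X[...,1]-p[1])*np.sin(a); V=(X[...,0]-p[0])*np.sin(a)-(X[...,1]-p[1])*np.cos(a)
    m=(abs(X[...,2]-(p[2]-70.5))<5)&(abs(V)<36)&(U>16)&(U<34); m[230:]=False
    P=np.c_[U[m],V[m],X[m][:,2]]
    for _ in range(3):
        A=np.c_[P[:,:2],np.ones(len(P))]; c=np.linalg.lstsq(A,P[:,2],rcond=None)[0]; r=P[:,2]-A@c; P=P[abs(r)<2.5*r.std()+.1]
    print("slope dz/dtoolx, dz/dtooly",c[:2].round(4),"z under tcp",c[2].round(1),"tooly",np.percentile(P[:,1],[1,99]).round(1),"toolx max",np.percentile(P[:,0],98).round(1),len(P))
chk2(sys.argv[1])
E
python3 chk2.py n1; python3 -c "
from plan import *
plan([487.5,-26,95],77,1)"
```

```text
t 18.90 p [487.3 -20.5 138.2] yaw 77.54 zax [ 0.0386  0.0188 -0.9991] F [ 0.11 -0.79 -2.51] M [-0.01  -0.066 -0.01 ] w 27.7 q [ 0.66  0.02 -0.66  1.94 -0.01  1.15 -0.21]
slope dz/dtoolx, dz/dtooly [0.0152 0.001 ] z under tcp 67.8 tooly [-29.   29.2] toolx max 31.1 992
t 18.95 p [487.2 -20.4 138.2] yaw 77.55 zax [ 0.0384  0.0188 -0.9991] F [ 0.12  0.5  -3.43] M [-0.065 -0.008 -0.002] w 27.5 q [ 0.66  0.02 -0.66  1.94 -0.01  1.15 -0.21]
[1.91, -1.54, 0.53] [-6.6, 0.0, 43.1]
```

View pics/n1.png

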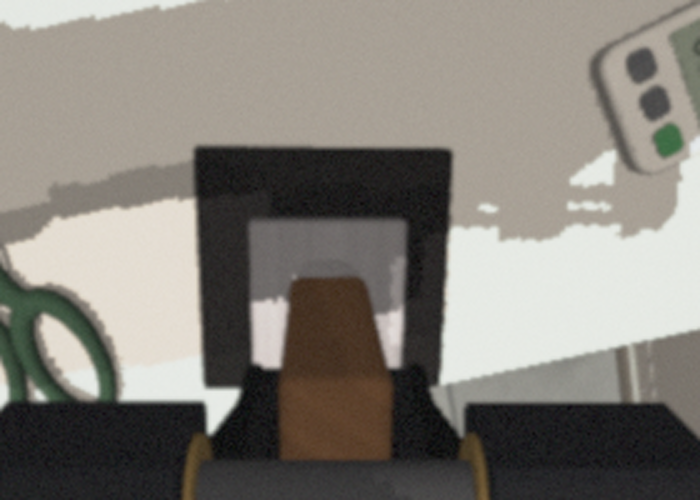

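step_arm(rows=[[[0,-0.2,0.2],[-2,0,6],10],[[0,-0.2,0.2],[-2,0,9],10],[[0,0,0],[-1,-0.2,9],10],[[0,0,0],[0,-0.2,7],10],[[0,0,0],[0,0,3],10],[[0,0,0],[0,0,0],10],[[0,0,0],[0,0,0],10]])

```text
time: 19.53
position: [0.4869, -0.0245, 0.1004]
tool_rot: [2.445, 1.95, 0.056]
ft_force: [0.0, -0.6, -2.5]
grip_width: 0.318
```

```bash
python3 chk2.py n2
```

```text
t 19.53 p [486.9 -24.5 100.4] yaw 77.14 zax [ 0.0366  0.0117 -0.9993] F [ 0.01 -0.6  -2.55] M [-0.062  0.017  0.037] w 27.6 q [ 0.65  0.06 -0.66  1.98  0.03  1.07 -0.24]
slope dz/dtoolx, dz/dtooly [-0.016  0.003] z under tcp 30.5 tooly [-29.5  29.2] toolx max 30.6 965
```

step_arm(rows=[[[0,0.2,0],[0,0,3],10],[[0,0.1,0],[0,-0.1,3],10],[[0,0,0],[0,-0.1,2],10],[[0,0,0],[0,0,1],10],[[0,0,0],[0,0,0],10]])

```text
time: 20.0
position: [0.4881, -0.0245, 0.0917]
tool_rot: [2.447, 1.95, 0.066]
ft_force: [0.3, 0.9, -3.2]
grip_width: 0.316
```

```bash
python3 chk2.py n3
```

```text
t 20.00 p [488.1 -24.5  91.7] yaw 77.15 zax [ 0.0403  0.0167 -0.999 ] F [ 0.35  0.9  -3.15] M [-0.04   0.037 -0.039] w 27.5 q [ 0.66  0.07 -0.66  1.99  0.03  1.05 -0.24]
slope dz/dtoolx, dz/dtooly [0.0044 0.0065] z under tcp 21.5 tooly [-29.2  29.3] toolx max 30.9 990
```

step_arm(rows=[[[0.1,0,0],[0,0,1],10],[[0.1,0,0],[0,0,1],10],[[0,0,0],[0,0,1],10]])

```text
time: 20.3
position: [0.4887, -0.0245, 0.0891]
tool_rot: [2.448, 1.952, 0.063]
ft_force: [0.5, 0.3, -3.3]
grip_width: 0.313
```

step_arm(rows=[[[0,0,0],[0,0,0.8],10],[[0,0,0],[0,0,0.8],10]])

```text
time: 20.47
position: [0.489, -0.0245, 0.0874]
tool_rot: [2.448, 1.952, 0.063]
ft_force: [-0.7, 0.3, -0.1]
grip_width: 0.318
```

step_arm(rows=[[[0,0,0],[0,0,0.6],10],[[0,0,0],[0,0,0.6],10]])

```text
time: 20.63
position: [0.4894, -0.0239, 0.0871]
tool_rot: [2.448, 1.952, 0.064]
ft_force: [-2.0, 0.7, 2.5]
grip_width: 0.317
```

The tamper is standing on the mat (≈6 N contact). Now I release.

step_arm(rows=[[[0,0,0],[0,0,0.2],10],[[0,0,0],[0,0,0.2],10],[[0,0,0],[0,0,0],32],[[0,0,0],[0,0,0],36],[[0,0,0],[0,0,0],45],[[0,0,0],[0,0,0],60],[[0,0,0],[0,0,0],75],[[0,0,0],[0,0,0],75],[[0,0,0],[0,0,0],75]], grip_force=20)

```text
time: 21.38
position: [0.4918, -0.0245, 0.0882]
tool_rot: [2.445, 1.949, 0.069]
ft_force: [0.1, 0.2, -0.5]
grip_width: 0.704
```

```bash
python3 chk2.py r1
```

```text
t 21.38 p [491.8 -24.5  88.2] yaw 77.16 zax [ 0.0434  0.0163 -0.9989] F [ 0.06  0.21 -0.48] M [-0.063 -0.065  0.017] w 61.3 q [ 0.65  0.08 -0.66  1.99  0.04  1.04 -0.25]
slope dz/dtoolx, dz/dtooly [-0.0143  0.001 ] z under tcp 16.3 tooly [-32.1  27. ] toolx max 30.6 958
```

View pics/r1.png

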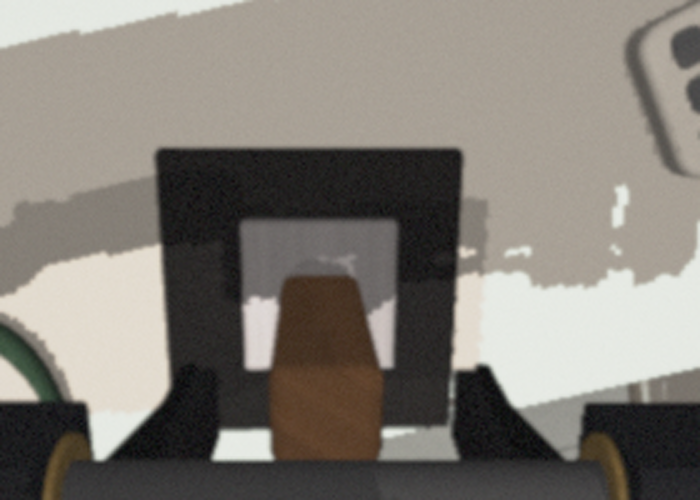

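Released and standing. I open fully, straighten the tool and rise.

step_arm(rows=[[[0.6,-0.2,0],[0,-1,0],87],[[0.6,-0.2,0],[0,-1,0],87],[[0.6,-0.2,0],[0,-0.5,0],87],[[0,0,0],[0,0,0],87],[[0,0,0],[0,0,-5],87],[[0,0,0],[0,0,-10],87],[[0,0,0],[0,0,-18],87],[[0,0,0],[0,0,-20],87],[[0,0,0],[0,0,-25],87],[[0,0,0],[0,0,-30],87],[[0,0,0],[0,0,-20],87],[[0,0,0],[0,0,-10],87]])

```text
time: 22.43
position: [0.4858, -0.0247, 0.2338]
tool_rot: [-2.446, -1.955, -0.017]
ft_force: [0.4, -0.2, 0.4]
grip_width: 0.998
```

```bash
python3 -c "
from plan import *
from bench import optics
import cv2
s=show()
for n in ('wrist','scene'):
  d=optics.get_image(n); np.savez('pics/z_%s.npz'%n,**d); cv2.imwrite('pics/z_%s.png'%n,d['frame'][:,:,::-1])
plan([330,-330,260],45,14)"
```

```text
t 22.43 p [485.8 -24.7 233.8] yaw 77.27 zax [ 0.0018  0.0146 -0.9999] F [ 0.39 -0.22  0.41] M [-0.045 -0.084 -0.074] w 86.8 q [ 0.67 -0.02 -0.65  1.78 -0.03  1.38 -0.19]
t 22.53 p [486.3 -24.7 233. ] yaw 77.27 zax [ 0.0028  0.0145 -0.9999] F [ 0.13 -0.35 -0.09] M [-0.036 -0.109  0.006] w 87.3 q [ 0.67 -0.02 -0.65  1.78 -0.03  1.38 -0.19]
[-0.02, -0.06, 2.3] [-23.7, -6.1, -2.3]
[-0.02, -0.06, 2.3] [-23.9, -5.1, -2.3]
[-0.02, -0.06, 2.3] [-24.1, -4.2, -2.2]
[-0.02, -0.06, 2.3] [-24.3, -3.2, -2.2]
[-0.02, -0.06, 2.3] [-24.4, -2.2, -2.2]
[-0.02, -0.06, 2.3] [-24.5, -1.2, -2.2]
[-0.02, -0.06, 2.3] [-24.5, -0.2, -2.1]
[-0.02, -0.06, 2.3] [-24.5, 0.7, -2.1]
[-0.02, -0.06, 2.3] [-24.4, 1.7, -2.1]
[-0.02, -0.06, 2.3] [-24.3, 2.7, -2.1]
[-0.02, -0.06, 2.3] [-24.2, 3.7, -2.0]
[-0.02, -0.06, 2.3] [-24.0, 4.7, -2.0]
[-0.02, -0.06, 2.3] [-23.8, 5.6, -2.0]
[-0.02, -0.06, 2.3] [-23.6, 6.6, -2.0]
```

View pics/z_wrist.png

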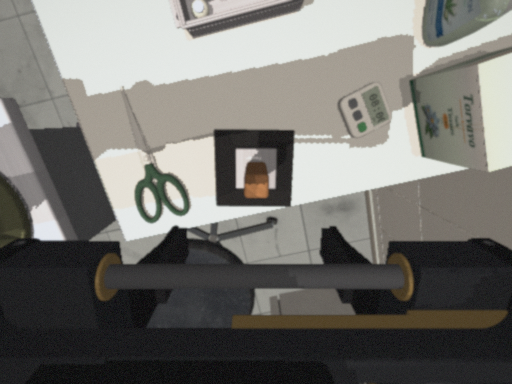

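View pics/z_scene.png

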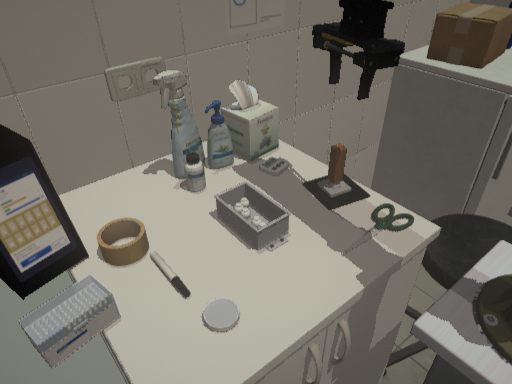

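The tamper stands upright on its mat (scene (337,170)), and the gripper is clear above it. One last numeric check, then I hand in.

```bash
python3 - <<'E'
from h import *
a=load("scene0");b=load("z_scene")
X=cloud(b)*1000
m=(X[...,2]>118)&(X[...,2]<130)&(abs(X[...,0]-490)<45)&(abs(X[...,1]+26)<45); print("handle top",X[m].mean(0).round(1),m.sum())
d=load("z_wrist");W=cloud(d)*1000
m=(W[...,2]>12)&(W[...,2]<20)&(abs(W[...,0]-488)<40)&(abs(W[...,1]+25)<40); print("plate",cv2.minAreaRect(W[m][:,:2].astype(np.float32)),W[m][:,2].mean())
m=(W[...,2]>115)&(W[...,2]<130)&(abs(W[...,0]-488)<40)&(abs(W[...,1]+25)<40); print("handle",cv2.minAreaRect(W[m][:,:2].astype(np.float32)))
def dark(dd,box):
    x0,y0,x1,y1=box; g=cv2.cvtColor(dd["frame"],cv2.COLOR_RGB2GRAY)[y0:y1,x0:x1]; ys,xs=np.nonzero(g<70); return xs.mean()+x0,ys.mean()+y0
print("marker",dark(a,(150,250,195,300)),dark(b,(150,250,195,300)))
def cen(n,z=.0075):
    X=cloud(load(n))*1000; m=(X[...,2]>9)&(X[...,2]<20)&(X[...,0]>600)&(X[...,0]<720)&(X[...,1]>-20)&(X[...,1]<90); return cv2.minAreaRect(X[m][:,:2].astype(np.float32)),m.sum()
print("timer",cen("scene0"),cen("z_scene"),cen("top0"),cen("m1t"))
X=cloud(b)*1000; m=(X[...,2]>14)&(abs(X[...,0]-518)<60)&(abs(X[...,1]-212)<31); print("bin max z",np.sort(X[m][:,2])[-5:].round(1))
E
python3 -c "
from bench import order
print(order.close_job())"
```

```text
handle top [486.2 -19.2 121.9] 95
plate ((489.3433837890625, -23.19968032836914), (59.48363494873047, 59.22300338745117), 77.30782318115234) 16.030363617965186
handle ((489.71173095703125, -22.448875427246094), (26.886051177978516, 27.321186065673828), 77.25486755371094)
marker (np.float64(179.5906432748538), np.float64(285.9005847953216)) (np.float64(179.87116564417178), np.float64(286.19018404907973))
timer (((659.0703125, 24.39118194580078), (61.379920959472656, 62.86234664916992), 14.08536434173584), np.int64(308)) (((658.7327270507812, 25.31397819519043), (61.777984619140625, 62.295555114746094), 14.668696403503418), np.int64(311)) (((661.9354858398438, 23.779216766357422), (63.058719635009766, 61.949623107910156), 13.999585151672363), np.int64(645)) (((662.2982177734375, 23.783905029296875), (62.192588806152344, 62.52925109863281), 14.093443870544434), np.int64(648))
bin max z [31.3 31.3 31.3 31.6 31.7]
the job is handed in; nothing more can be done
None
```

The job is handed in: I pressed both ends of the bin flat with the tamper, stood it upright on its mat and let go, at about 22.5 s of the 72 s allowed.

- **Pellets:** The overhead picture after pressing shows all eight pellets separate and in one layer. Depth peaks read 31–33 mm against an expected 29 mm. I take that as depth noise, because the plate's underside reached about 29 mm at both ends.
- **Press force:** I pressed the far end at about 14 N. I then pressed the near end last at about 14–15.5 N (wrist force plus the tamper's weight), held for more than 0.7 s. No reading came near 25 N, but I only read the force at the end of each call, so brief peaks in between were not seen.
- **Tamper:** It stands on the mat at about (0.489, −0.023). The plate top is at 16 mm and the handle is centred above the plate within 1 mm. It had tilted about 2° in the grip, so I levelled the plate by turning the tool before pressing and before setting it down.
- **Other things:** The timer and marker are unmoved within measurement noise.

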